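Factory-reset a router with the reset pin

TASK

Factory-reset the router that lies belly-up on the bench: its reset button sits deep in the small red-ringed opening. The reset pin lies flat in its deep bin where it can only be taken from straight above, so lay it down on the blue mat first and let go, then take it up afresh at a slant so that it can point straight down; feel the pin into the opening, press the button all the way in and keep it in for three seconds without forcing it. Then draw the pin out and lay it flat on the mat again, leaving the router and everything else where they are.

Things in the scene. Friction and masses are not known exactly. Their poses are not given: they have to be found in the camera images.
- pin: rigid reset pin 125 mm long: orange square handle 18 x 18 x 70 mm with two black bands, dark collar 10 mm thick and 7 long, bright steel shaft 3 mm thick and 48 long. 40 to 65 g, balanced in the handle. Origin: on its axis, mid-handle; x runs to the point. Lying, its axis is 9 mm above the support, the shaft hanging clear. Starts flat on the bin's floor along the bin's x, point to +x
- pin_tip (a point): the end of the pin's steel shaft, on the axis, 90 mm from the middle of the handle
- router: white router lying loose on the mat, belly up: 140 x 210 mm, 36 mm high, plus rubber feet 3 mm high at the belly's corners; folded aerial along its +x edge (to 90 mm from the centre, 18 mm high); vents, label and two dark keyhole marks on the belly are flat prints. 0.4 to 0.65 kg. Origin: centre of the face it lies on; x across (140 mm), y along, z up. Must stay put
- reset_hole (a point): mouth of the reset opening, on its vertical axis, level with the belly (36 mm above the mat's top): a round hole 5 mm wide with a 1.2 mm chamfer, in a red ring 13 mm wide, at x -30, y +45 mm in the router's frame. The orange button's face lies 7 to 17 mm below the mouth, differing from unit to unit
- reset_button (a joint): travel of the sprung reset button at the bottom of the opening (m): 0 out, 0.004 all the way in, where it meets a hard stop; it resists with about 1.6 N at first and 4.8 N at the end and springs back by itself. The switch is delicate: keep well under 30 N
- bin: a grey open parts bin standing on the mat, fixed, 152 x 232 mm and 58 mm high, walls and floor 4 mm thick, parted along its x axis by a 4 mm wall at y -34 mm; the pin lies lengthwise in the wide bay (144 x 144 mm, middle at y +40 mm), whose end wall at -x, 4 to 15 mm behind the handle, leaves no room to lean the hand. Origin: centre of its underside, z up
- mat: the blue bench mat, fixed, 440 mm (x) by 920 mm (y), 2 mm thick; origin at the centre of its underside, so its top is 2 mm above the work surface. Between router and bin its middle is free, about 200 mm wide, from its near edge to 100 mm beyond its centre.
- spudger: black plastic prying tool, 125 mm long, in the other bay of the bin; origin under its middle; leave alone
- tape: roll of green tape lying flat, 90 mm across, 24 mm high, at the mat's far edge beyond the middle; origin under its centre; leave alone
- screwdriver: red-handled screwdriver 170 mm long lying crosswise at the mat's far edge, beyond the middle; leave alone
- phone: black phone 75 x 155 x 8 mm lying at the left; origin under its centre; leave alone
- adapter: black power adapter 50 x 85 x 32 mm at the right; origin under its centre; leave alone
- spray_bottle: white bottle with a red cap, 52 mm across, 130 mm high, standing at the mat's far edge on the left; origin under its centre; leave alone
- screw_cup: small aluminium bowl, 70 mm across, 35 mm high, at the mat's far edge on the right; origin under its centre; leave alone

How it is judged:
By the outcome, as a careful person would: the job done as asked, in the order asked, and still so for the second after the job is handed in, with the robot touching nothing.
It also fails if it takes over 72 s, if anything falls off the work surface, if the arm or the gripper's body presses on something with over 40 N, if the wrist force passes 120 N, or if a joint passes its speed limit or range.

ROBOT

A 7-joint arm with a two-finger parallel gripper is mounted at the origin on the work surface. World frame = base frame: x ahead of the robot, y to its left, z up, the work surface at z = 0. Lengths are in m, angles in rad, forces in N, time in s.
With the tool pointing down it reaches from about 0.4 to 0.85 m from the base axis. Payload 4.5 kg.
Tool frame: the origin (TCP) lies between the finger pads; the fingertips stand r.tip_reach ahead of it and the grasp point (between the pads) lies 3 mm ahead of it (r.tip_reach is the distance from the TCP to the fingertips, in m); z points along the fingers, y is the line along which they close (so a half turn about z gives the same grasp; the last joint's range is limited). The gripper opens to 88 mm and grips with 3 to 60 N. Pads are 18 mm wide; open, the fingers measure 123 mm over their backs; the gripper's body (75 mm by 187 mm) begins 45 mm behind the grasp point.
Start: joints at [1.245, 0.689, -0.195, 1.565, 0.157, 0.902, -0.215], TCP at [0.22, -0.585, 0.261] pointing down, gripper open.
Joint ranges: [-3.01, 3.01], [-0.46, 2.08], [-1.47, 1.51], [0.13, 2.56], [-1, 4.14], [0.04, 2.09], [-2.66, 2.66]. Speed limits (rad/s): [2.57, 2.57, 3.14, 3.14, 3.14, 3.14, 3.14].

INTERFACE

Orientations are given as a unit quaternion [x, y, z, w].
In Python, from plant import r gives the robot as it stands.
- The arm moves only by the tool step_arm, never from a script. Its argument "motion" is a list of rows, each an object with "dp": the shift along the tool's x, y, z in mm, a list of three; "twist": the turn, a rotation vector about the tool's x, y, z in rad, a list of three; "hand": the opening, from -1 (shut) to 1 (fully open). In form: [{"dp": [dx, dy, dz], "twist": [rx, ry, rz], "hand": hand}, ...]. A call has 1 to 5 rows; each row is the pose to reach, as a shift and turn from the pose commanded when the call began, along the tool's axes at that moment; what a row does not reach only later rows make up. A row lasts 1/8 s, in which the tool goes at most 62.5 mm and 10.7 degrees, less where a joint would pass 70% of its speed; a pose out of reach is approached as far as the arm can. A call with a gripper value outside its range is refused whole. The fingers move at their own pace and stop on an object; "force" is the grip in N (left out, the last holds). Time passes only in rows, so rows that repeat a pose let the fingers close. It gives the time, the measured TCP pose, the force, the opening and the grip force at its end, in the units of the state.
- r.get_state(): the state, without advancing time (a new reading comes with each control period).
- r.snapshot(name): name is "side" or "top"; returns a dict with "pixels" (400x640x3 uint8, red, green, blue), "depth" (400x640 float32, m along the optical axis (not along the pixel's ray), 0 where there is no reading), "fx", "fy", "cx", "cy" (pixels), "D" ([k1, k2, p1, p2, k3] as OpenCV has them; the pictures are not rectified), "xyz" and "orientation" of the camera in the world. Camera axes: x right, y down, z forward; pixel columns grow to the right and rows downward; lengths in m; the calibration is good to about 2 mm. A picture is of the moment at which its call begins.
- r.finish_job(): hands the job in; it is judged then, once.
Trained networks look in the newest picture that a camera, given by its name, has taken for a name from the list of things; names that differ only in an ending like _2 or _b are one class to them, and where a whole thing is asked for, a point or a joint stands for the part that bears it (a point fixed in the world has none). Each returns a list of dicts, best first, with "score" (0 to 1); they miss things now and then, are a little off and sometimes report something else, mostly with a low value. They report only what shows in the picture. A call takes as long as a camera call.
- r.search_frame(camera, thing): "at" ([x, y, z] in m, in the coordinates of the camera as it stood for that picture, good to about 4 mm: the middle of the surface that is visible of it).
The state is a dict: "clock": time; "q": joint angles; "qd": joint speeds; "joint_torque": joint torques, N m; "tool_pos": TCP position; "eef_rot": TCP orientation; "contact_force": force on the tool from outside, world axes, zero at the start; "moment": the same for the moment, N m; "opening": opening from 0.0 (shut) to 1.0 (fully open); "finger_force": force on a finger pad.
Only numpy, scipy, OpenCV 4.12 (cv2) and the standard library are available. Lean on these libraries where they do the work, as an engineer would, in place of code of your own. Each camera call takes 0.05 s, during which the arm holds its last target. There are 200 camera calls.

## Working session

There is one attempt and no reset: what is moved stays moved. The work goes in short steps, Python scripts to look and compute and a tool call to move; the robot and the scene stay as the last step left them, time stands still between calls to the robot, and variables do not carry over. Pictures are saved under pics/ and viewed, at most 10 in all, crops included, and the job is handed in when it is done.

Besides the shell and the picture viewer there is one more tool, called after "Request:" as name(argument=value, ...) on one line, values as JSON. step_arm: Moves the arm, as the interface text tells. Its arguments: {"type":"object","properties":{"motion":{"type":"array"},"force":{"type":"number"}},"required":["motion"]}

```bash
mkdir -p pics; ls; cat > h.py <<'E'
import numpy as np, cv2
from scipy.spatial.transform import Rotation as R
from plant import r
def snap(n):
    s=r.snapshot(n); return s
def cam(s):
    return R.from_quat(s["orientation"]).as_matrix(), np.array(s["xyz"]), np.array([[s["fx"],0,s["cx"]],[0,s["fy"],s["cy"]],[0,0,1]]), np.array(s["D"])
def pix2w(s,uv,z=None):
    """pixels (N,2) to world; by depth, or on plane height z"""
    M,t,K,D=cam(s); uv=np.atleast_2d(np.array(uv,float))
    n=cv2.undistortPoints(uv[:,None],K,D)[:,0]; ray=np.c_[n,np.ones(len(n))]
    if z is None:
        d=s["depth"][uv[:,1].round().astype(int),uv[:,0].round().astype(int)]
        return (ray*d[:,None])@M.T+t
    w=ray@M.T; return t+w*((z-t[2])/w[:,2])[:,None]
def w2pix(s,P):
    M,t,K,D=cam(s); P=(np.atleast_2d(P)-t)@M
    return cv2.projectPoints(P,np.zeros(3),np.zeros(3),K,D)[0][:,0]
def save(s,name,box=None,scale=1):
    im=s["pixels"][:,:,::-1]
    if box: im=im[box[1]:box[3],box[0]:box[2]]
    cv2.imwrite("pics/"+name,cv2.resize(im,None,fx=scale,fy=scale,interpolation=cv2.INTER_CUBIC))
E
python3 - <<'E'
from h import *
s0=r.get_state(); print(s0, r.tip_reach)
for n in ["top","side"]:
    s=snap(n); save(s,n+"0.png"); M,t,K,D=cam(s); print(n,t,M.round(3).tolist(),K[0,0],D)
    for th in ["pin","pin_tip","router","reset_hole","bin","tape","screwdriver"]:
        try: print(th,[(round(d["score"],2),(M@np.array(d["at"])+t).round(4).tolist()) for d in r.search_frame(n,th)[:2]])
        except Exception as e: print(th,e)
E
```

```text
pics
{'clock': 0.0, 'q': array([ 1.24482911,  0.68999735, -0.19455334,  1.56635674,  0.157305  ,
        0.90250103, -0.21508398]), 'qd': array([ 0.00017725,  0.00057156,  0.00149194,  0.00042008,  0.00152351,
       -0.00033954, -0.00050718]), 'joint_torque': array([ 6.61374506e-04, -5.27562511e+01, -1.26655418e+00, -1.53426164e+01,
       -5.26280247e-02,  6.29449802e-03,  1.75755767e-04]), 'tool_pos': array([ 0.21979719, -0.58443214,  0.25989927]), 'eef_rot': array([ 9.83851974e-01,  1.78981621e-01, -2.22955861e-04, -9.06691645e-04]), 'contact_force': array([-0.34691987,  0.52604434,  1.46350882]), 'moment': array([ 0.00935571, -0.02805705, -0.01063456]), 'finger_force': 0.0, 'opening': 1.0033378244419706} 0.022
top [0.45312825 0.02195439 1.41211287] [[0.007, -0.995, 0.1], [-1.0, -0.006, 0.011], [-0.01, -0.101, -0.995]] 401.3730889797899 [0.00080541 0.         0.         0.         0.        ]
pin [(0.31, [0.5586, 0.2668, 0.0371])]
pin_tip [(0.73, [0.516, -0.5264, 0.0319])]
router [(0.87, [0.5605, 0.2669, 0.0351])]
reset_hole [(0.81, [0.5589, 0.2637, 0.0374])]
bin [(0.97, [0.5885, -0.3157, 0.0044])]
tape [(0.79, [0.727, 0.0763, 0.0222])]
screwdriver [(0.61, [0.713, -0.1371, 0.026])]
side [0.19702922 0.84950828 0.71926166] [[-0.906, -0.25, 0.341], [-0.422, 0.522, -0.741], [0.007, -0.816, -0.578]] 370.1302226115352 [-0.03879371  0.          0.          0.          0.        ]
pin []
pin_tip [(0.6, [0.592, -0.2657, 0.0274])]
router [(0.66, [0.5517, 0.2908, 0.0391])]
reset_hole []
bin [(0.65, [0.7266, 0.3014, 0.0719]), (0.62, [0.5804, -0.314, 0.0338])]
tape [(0.97, [0.7266, 0.0845, 0.022])]
screwdriver [(0.72, [0.7124, -0.128, 0.026])]
```

View pics/top0.png

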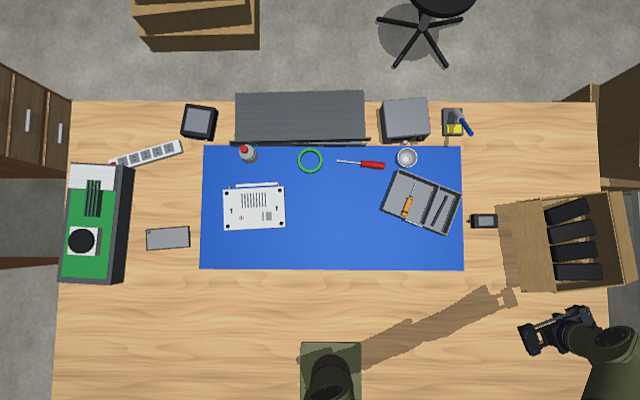

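View pics/side0.png

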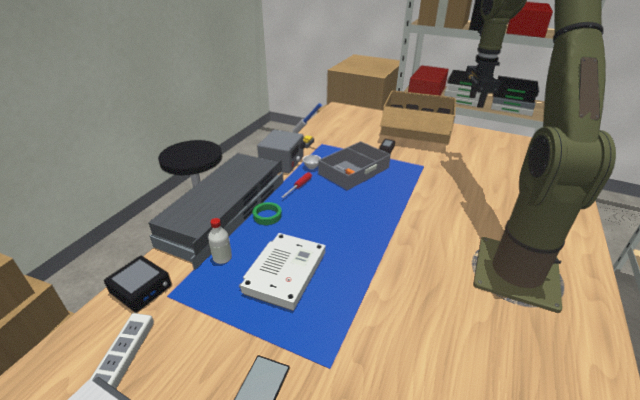

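The top view shows the pin (orange) in the bin at about (407,203) and the router at (254,207), with the red ring near (241,217). The side view shows the ring near (289,279) and the bin at (355,165). Next I'll measure these by colour.

```bash
cat >> h.py <<'E'
def hsvmask(s,lo,hi,box):
    im=cv2.cvtColor(s["pixels"],cv2.COLOR_RGB2HSV); m=cv2.inRange(im,np.array(lo),np.array(hi)); k=np.zeros_like(m); x0,y0,x1,y1=box; k[y0:y1,x0:x1]=255
    return m&k
def redness(s,box):
    x0,y0,x1,y1=box; p=s["pixels"][y0:y1,x0:x1].astype(float); w=np.clip(p[...,0]-np.maximum(p[...,1],p[...,2])-12,0,None)
    v,u=np.mgrid[y0:y1,x0:x1]; return np.array([(u*w).sum(),(v*w).sum()])/w.sum(), w
E
python3 - <<'E'
from h import *
for n,rb,pb in [("top",(234,210,249,225),(390,180,425,225)),("side",(278,270,302,290),(335,158,370,182))]:
    s=snap(n)
    c,w=redness(s,rb); print(n,"ring",c,pix2w(s,c,0.038),"depthz",pix2w(s,c)); print(w.astype(int))
    m=hsvmask(s,(5,120,80),(25,255,255),pb); ys,xs=np.nonzero(m); 
    print("pin px",len(xs)); 
    if len(xs)>3:
        P=pix2w(s,np.c_[xs,ys]); print("h",np.median(P[:,2])); P=pix2w(s,np.c_[xs,ys],0.024); mu=P[:,:2].mean(0); U,S,V=np.linalg.svd(P[:,:2]-mu); print(mu,V[0],np.degrees(np.arctan2(V[0][1],V[0][0])),((P[:,:2]-mu)@V[0]).min(),((P[:,:2]-mu)@V[0]).max())
s=snap("top"); 
# router white top rect, bin outline by height
v,u=np.mgrid[140:260,190:470]; uv=np.c_[u.ravel(),v.ravel()]; P=pix2w(s,uv)
for nm,z0,z1,y0,y1 in [("router",.030,.046,.15,.42),("bin",.05,.066,-.46,-.15)]:
    Q=P[(P[:,2]>z0)&(P[:,2]<z1)&(P[:,1]>y0)&(P[:,1]<y1)&(P[:,0]<.72)]
    print(nm,len(Q),cv2.minAreaRect(Q[:,:2].astype(np.float32)*1000))
save(s,"c1.png",(375,160,470,245),6)
save(s,"c2.png",(215,175,295,235),8)
E
```

```text
top ring [240.84579439 217.78271028] [[0.52224186 0.30878469 0.038     ]] depthz [[0.5227977  0.31109149 0.02694883]]
[[ 0  0  0  0  0  0  0  0  0  0  0  0  0  0  0]
 [ 0  0  0  0  0  0  0  0  0  0  0  0  0  0  0]
 [ 0  0  0  0  0  0  0  0  0  0  0  0  0  0  0]
 [ 0  0  0  0  0  0  0  0  0  0  0  0  0  0  0]
 [ 0  0  0  0  0  0  0  0  0  0  0  0  0  0  0]
 [ 0  0  0  0  0  0  0  7  0  0  0  0  0  0  0]
 [ 0  0  0  0  0  8  0 42  7  0  0  0  0  0  0]
 [ 0  0  0  0  0 39  0  0  1 54  0  0  0  0  0]
 [ 0  0  0  0  0 42  8 16 36 34  0  0  0  0  0]
 [ 0  0  0  0  0 34 51 26 21  0  0  0  0  0  0]
 [ 0  0  0  0  0  0  2  0  0  0  0  0  0  0  0]
 [ 0  0  0  0  0  0  0  0  0  0  0  0  0  0  0]
 [ 0  0  0  0  0  0  0  0  0  0  0  0  0  0  0]
 [ 0  0  0  0  0  0  0  0  0  0  0  0  0  0  0]
 [ 0  0  0  0  0  0  0  0  0  0  0  0  0  0  0]]
pin px 101
h 0.021574921951371673
[ 0.56752151 -0.26176089] [-0.93384337  0.3576822 ] 159.04207999727484 -0.03604227461200537 0.034720030784350646
side ring [287.96025105 279.16736402] [[0.52449096 0.30937442 0.038     ]] depthz [[0.52475764 0.30893455 0.037445
[... 1172 characters left out ...]
0  0  0  0  0  0  0  0  0  0  0]
 [ 0  0  0  0  0  0  0  0  0  0  0  0  0  0  0  0  0  0  0  0  0  0  0  0]
 [ 0  0  0  0  0  0  0  0  0  0  0  0  0  0  0  0  0  0  0  0  0  0  0  0]
 [ 0  0  0  0  0  0  0  0  0  0  0  0  0  0  0  0  0  0  0  0  0  0  0  0]
 [ 0  0  0  0  0  0  0  0  0  0  0  0  0  0  0  0  0  0  0  0  0  0  0  0]]
pin px 33
h 0.025668238063866533
[ 0.58344688 -0.26212858] [-0.5569971   0.83051444] 123.84838062150844 -0.01591565632399396 0.014718601796739457
router 2474 ((603.1586303710938, 268.7951965332031), (235.78598022460938, 211.64158630371094), 3.607059955596924)
bin 448 ((579.57568359375, -309.2762451171875), (233.14727783203125, 157.1392364501953), 67.8812484741211)
```

View pics/c1.png

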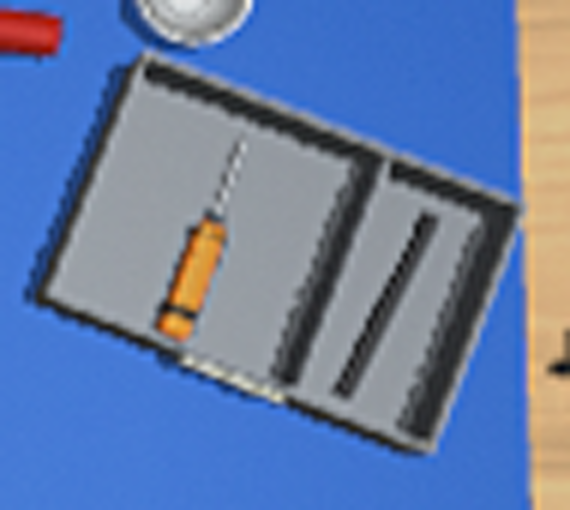

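View pics/c2.png

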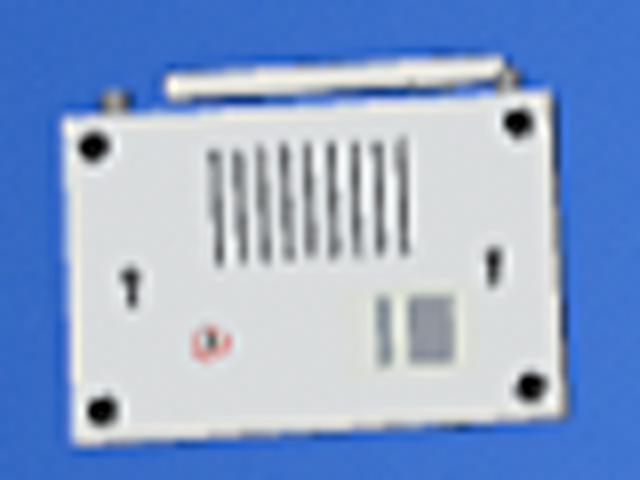

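The crop confirms the pin's point is toward +x/−y (bin yaw about −22°), with the handle mid-bay. The red ring is at crop (212,343), matching the measured (241,217).

```bash
cat >> h.py <<'E'
def tool(d,y):
    """tool rotation matrix from approach z=d and closing axis y"""
    d=np.array(d,float)/np.linalg.norm(d); y=np.array(y,float); y-=d*(y@d); y/=np.linalg.norm(y); return np.c_[np.cross(y,d),y,d]
def rel(p,Rt,p0=None,R0=None):
    """dp (mm) and twist from current (or given) pose to the target"""
    s=r.get_state(); p0=s["tool_pos"] if p0 is None else np.array(p0); R0=R.from_quat(s["eef_rot"]).as_matrix() if R0 is None else R0
    print("dp",((np.array(p)-p0)@R0*1000).round(1).tolist(),"twist",R.from_matrix(R0.T@Rt).as_rotvec().round(4).tolist())
def ang(a): return np.array([np.cos(np.radians(a)),np.sin(np.radians(a)),0])
E
python3 - <<'E'
from h import *
import itertools
q=r.get_state()["q"]; Rm=R.from_quat(r.get_state()["eef_rot"]).as_matrix()
# xArm7-like: axis pattern z,y,z,y,z,y,z ; tool down at zero
for sg in itertools.product([1,-1],repeat=5):
  a=np.array(sg)*q[1:6]
  M=R.from_euler('YZYZY',a).as_matrix()   # j2..j6
  for base,nm in [(np.array([0,0,-1.]),'down'),(np.array([0,0,1.]),'up')]:
    v=M@base
    if v[2]<-.998: print(nm,sg,v.round(3))
for y0 in (68.5,-111.5):
  rel([.5675,-.2618,.15],tool([0,0,-1],ang(y0)))
E
```

```text
Traceback (most recent call last):
  File "scipy/spatial/transform/_rotation.pyx", line 1413, in scipy.spatial.transform._rotation.Rotation.from_euler
ValueError: Expected axis specification to be a non-empty string of upto 3 characters, got YZYZY
```

```bash
python3 - <<'E'
from h import *
import itertools
st=r.get_state(); q=st["q"]; Rm=R.from_quat(st["eef_rot"]).as_matrix()
for sg in itertools.product([1,-1],repeat=5):
  a=np.array(sg)*q[1:6]
  M=(R.from_euler('YZY',a[:3])*R.from_euler('ZY',a[3:])).as_matrix()
  for base,nm in [(np.array([0,0,-1.]),'down'),(np.array([0,0,1.]),'up')]:
    v=M@base
    if v[2]<-.995: print(nm,sg,v.round(4))
print(Rm[:,2])
for y0 in (68.5,-111.5):
  rel([.5675,-.2618,.15],tool([0,0,-1],ang(y0)))
E
```

```text
up (1, 1, 1, 1, 1) [ 1.e-04 -0.e+00 -1.e+00]
down (1, 1, -1, -1, 1) [-0.0106  0.0016 -0.9999]
up (1, -1, 1, -1, 1) [ 1.e-04  0.e+00 -1.e+00]
down (1, -1, -1, 1, 1) [-0.0106 -0.0016 -0.9999]
down (-1, 1, 1, -1, -1) [ 0.0106 -0.0016 -0.9999]
up (-1, 1, -1, 1, -1) [-1.e-04  0.e+00 -1.e+00]
down (-1, -1, 1, 1, -1) [ 0.0106  0.0016 -0.9999]
up (-1, -1, -1, -1, -1) [-1.e-04 -0.e+00 -1.e+00]
[ 6.86209500e-05 -1.33984135e-04 -9.99999989e-01]
dp [439.0, -180.2, 110.7] twist [0.0001, 0.0002, -2.4065]
dp [439.0, -180.2, 110.7] twist [0.0001, -0.0001, 0.7351]
```

Request:
step_arm(motion=[{"dp":[60,-25,15],"twist":[0,0,0.1],"hand":0},{"dp":[118,-49,30],"twist":[0,0,0.2],"hand":0},{"dp":[176,-73,45],"twist":[0,0,0.3],"hand":0},{"dp":[234,-96,60],"twist":[0,0,0.4],"hand":0},{"dp":[292,-120,75],"twist":[0,0,0.5],"hand":0}], force=25)

```text
clock: 1.58
tool_pos: [0.4441, -0.3766, 0.1883]
eef_rot: [0.997, -0.072, 0.0, 0.0]
contact_force: [0.9, -0.4, 0.4]
opening: 0.504
finger_force: 0.0
```

```bash
cat >> h.py <<'E'
import json
def log():
    s=r.get_state(); open("log.jsonl","a").write(json.dumps([list(s["q"]),list(s["tool_pos"]),list(s["eef_rot"])])+"\n"); print("t",round(s["clock"],2),s["tool_pos"].round(4),"open",round(s["opening"],3),"F",s["contact_force"].round(1),"ff",round(s["finger_force"],1),"q",s["q"].round(2))
E
python3 - <<'E'
from h import *
log()
rel([.5675,-.2618,.15],tool([0,0,-1],ang(-111.5)))
E
```

```text
t 1.57 [ 0.4441 -0.3766  0.1883] open 0.504 F [ 0.9 -0.4  0.4] ff 0.0 q [ 0.62  0.73  0.    1.77 -0.    0.64 -1.09]
dp [105.6, -131.3, 38.3] twist [0.0004, -0.0009, 0.2316]
```

Request:
step_arm(motion=[{"dp":[40,-50,18],"twist":[0,0,0.12],"hand":0},{"dp":[80,-95,36],"twist":[0,0,0.235],"hand":0},{"dp":[98,-122,56],"twist":[0,0,0.235],"hand":0},{"dp":[98,-122,66],"twist":[0,0,0.235],"hand":0},{"dp":[98,-122,66],"twist":[0,0,0.235],"hand":0}])

```text
clock: 2.2
tool_pos: [0.5553, -0.2717, 0.1219]
eef_rot: [0.982, -0.187, -0.001, 0.0]
contact_force: [0.2, -1.3, 0.5]
opening: 0.498
finger_force: 0.0
```

```bash
python3 - <<'E'
from h import *
log()
rel([.5675,-.2618,.032],tool([0,0,-1],ang(-111.5)))
E
```

```text
t 2.2 [ 0.5553 -0.2717  0.1219] open 0.498 F [ 0.2 -1.3  0.5] ff 0.0 q [ 0.33  0.87  0.09  1.7  -0.12  0.58 -1.46]
dp [7.9, -13.8, 89.8] twist [0.0013, 0.002, -0.0009]
```

Request:
step_arm(motion=[{"dp":[8,-14,0],"twist":[0,0,0],"hand":0},{"dp":[8,-14,30],"twist":[0,0,0],"hand":0},{"dp":[8,-14,60],"twist":[0,0,0],"hand":0},{"dp":[8,-14,84],"twist":[0,0,0],"hand":0},{"dp":[8,-14,84],"twist":[0,0,0],"hand":0}])

```text
clock: 2.82
tool_pos: [0.5687, -0.2606, 0.0377]
eef_rot: [0.982, -0.187, -0.001, -0.0]
contact_force: [0.6, 0.6, 0.1]
opening: 0.499
finger_force: 0.0
```

```bash
python3 - <<'E'
from h import *
log()
rel([.5675,-.2618,.032],tool([0,0,-1],ang(-111.5)))
E
```

```text
t 2.83 [ 0.5687 -0.2606  0.0377] open 0.499 F [0.6 0.6 0.1] ff 0.0 q [ 0.32  1.    0.07  1.69 -0.14  0.45 -1.47]
dp [-0.6, 1.5, 5.7] twist [-0.0002, 0.002, -0.0009]
```

Request:
step_arm(motion=[{"dp":[0,1,5],"twist":[0,0,0],"hand":0},{"dp":[0,1,5],"twist":[0,0,0],"hand":-0.8},{"dp":[0,1,5],"twist":[0,0,0],"hand":-1},{"dp":[0,1,5],"twist":[0,0,0],"hand":-1},{"dp":[0,1,5],"twist":[0,0,0],"hand":-1}], force=25)

```text
clock: 3.45
tool_pos: [0.5692, -0.2618, 0.0341]
eef_rot: [0.982, -0.186, 0.0, 0.0]
contact_force: [-0.0, -0.1, 3.1]
opening: 0.202
finger_force: 25.0
```

Request:
step_arm(motion=[{"dp":[0,0,0],"twist":[0,0,0],"hand":-1},{"dp":[0,0,-20],"twist":[0,0,0],"hand":-1},{"dp":[0,0,-60],"twist":[0,0,0],"hand":-1},{"dp":[0,0,-100],"twist":[0,0,0],"hand":-1},{"dp":[0,0,-110],"twist":[0,0,0],"hand":-1}])

```text
clock: 4.08
tool_pos: [0.5704, -0.2622, 0.1469]
eef_rot: [0.982, -0.187, 0.003, 0.001]
contact_force: [-0.0, -0.1, -0.6]
opening: 0.198
finger_force: 25.0
```

```bash
python3 - <<'E'
from h import *
log()
L=[json.loads(l) for l in open("log.jsonl")]; L.append([[1.24482911,.68999735,-.19455334,1.56635674,.157305,.90250103,-.21508398],[.21979719,-.58443214,.25989927],[.983851974,.178981621,-.000223,-.0009067]])
# SRS kinematics fit
from scipy.optimize import least_squares
def fk(x,q):
    Rb=R.from_euler('z',x[0]); p=np.array([0,0,x[1]]); Rc=Rb*R.from_euler('z',x[2]*q[0])*R.from_euler('y',q[1])
    Rc=Rc*R.from_euler('z',q[2]); p=p+Rc.apply([x[3],0,x[4]])
    Rc=Rc*R.from_euler('YZ',[q[3],q[4]]); p=p+Rc.apply([x[5],0,x[6]])
    Rc=Rc*R.from_euler('YZ',[q[5],q[6]]); p=p+Rc.apply([0,0,x[7]])
    return p,Rc*R.from_euler('z',x[8])
for s1 in (1,):
  best=None
  for b0 in np.arange(-3,3.1,1):
   for b8 in (-2,0,2):
    def res(x):
      o=[]
      for q,p,e in L:
        x_=np.r_[x[0],x[1],1,x[2:]]; pp,RR=fk(x_,q); o+=list((pp-p)*3); o+=list((R.from_quat(e).inv()*RR).as_rotvec())
      return o
    f=least_squares(res,[b0,.35,0,.4,0,.4,.25,b8]); 
    if best is None or f.cost<best.cost: best=f
  print(best.cost,best.x.round(4),np.abs(best.fun).max())
E
```

```text
t 4.08 [ 0.5704 -0.2622  0.1469] open 0.198 F [-0.  -0.1 -0.6] ff 25.0 q [ 0.3   0.84  0.1   1.67 -0.12  0.64 -1.48]
1.1660460549902292 [-1.3743 -1.7916  1.144  -2.128  -2.1756 -0.7359 -2.3347  3.7026] 1.0843407047205185
```

```bash
cat > kin.py <<'E'
from h import *
from scipy.optimize import least_squares
import itertools
def fk(x,sg,q):
    q=np.array(q)*sg
    Rc=R.from_euler('z',x[0]+q[0])*R.from_euler('YZ',[q[1],q[2]]); p=np.array([0,0,x[1]])+Rc.apply([x[2],0,x[3]])
    Rc=Rc*R.from_euler('YZ',[q[3],q[4]]); p=p+Rc.apply([x[4],0,x[5]])
    Rc=Rc*R.from_euler('YZ',[q[5],q[6]+x[7]]); return p+Rc.apply([0,0,x[6]]),Rc
def load():
    L=[json.loads(l) for l in open("log.jsonl")]; L.append([[1.24482911,.68999735,-.19455334,1.56635674,.157305,.90250103,-.21508398],[.21979719,-.58443214,.25989927],[.983851974,.178981621,-.000223,-.0009067]]); return L
def fit():
    L=load(); best=None
    for a,b,c,d in itertools.product([1,-1],repeat=4):
        sg=np.array([a,d,b,d,b,d,c])
        for b0,b7 in itertools.product([-1.6,0,1.6,3.1],[-1.6,0,1.6,3.1]):
            def res(x):
                o=[]
                for q,p,e in L:
                    pp,RR=fk(x,sg,q); o+=list((pp-p)*3)+list((R.from_quat(e).inv()*RR).as_rotvec())
                return np.array(o+list(1e-3*(x[1:7]-[.35,0,.4,0,.4,.25])))
            f=least_squares(res,[b0,.35,0,.4,0,.4,.25,b7],max_nfev=40)
            if best is None or f.cost<best[0]: best=(f.cost,f.x,sg)
    return best
def ik(x,sg,p,Rt,q0):
    lo=np.array([-3.01,-.46,-1.47,.13,-1,.04,-2.66])+.05; hi=np.array([3.01,2.08,1.51,2.56,4.14,2.09,2.66])-.05
    best=None
    rng=np.random.default_rng(0)
    for k in range(12):
        s=np.clip(q0+(k>0)*rng.normal(0,.5,7),lo+.01,hi-.01)
        f=least_squares(lambda q:np.r_[(fk(x,sg,q)[0]-p)*5,(R.from_matrix(Rt).inv()*fk(x,sg,q)[1]).as_rotvec(),3e-3*(q-q0)],s,bounds=(lo,hi))
        if best is None or f.cost<best.cost: best=f
    pp,RR=fk(x,sg,best.x); return best.x,np.linalg.norm(pp-p)*1000,np.degrees((R.from_matrix(Rt).inv()*RR).magnitude())
E
time python3 - <<'E'
from kin import *
b=fit(); print(b[0],b[1].round(4),b[2]); json.dump([list(b[1]),b[2].tolist()],open("kin.json","w"))
E
```

```text
0.00011370927816099157 [ 3.0666  0.3913 -0.0184  0.5673 -0.0039  0.3273  0.3489 -1.6458] [-1 -1 -1 -1 -1 -1 -1]
real	0m30.883s
user	0m30.611s
sys	0m0.154s
```

```bash
cat >> kin.py <<'E'
def refit():
    L=load(); sg=-np.ones(7)
    def X(y): return np.array([np.pi,y[0],0,y[1],0,y[2],y[3],-np.pi/2])
    def res(y):
        o=[]
        for q,p,e in L:
            pp,RR=fk(X(y),sg,q); o+=list((pp-p)*3)+list((R.from_quat(e).inv()*RR).as_rotvec())
        return np.array(o)
    f=least_squares(res,[.36,.42,.4,.25]); return X(f.x),sg,f
E
time python3 - <<'E'
from kin import *
x,sg,f=refit(); print(x.round(4),np.abs(f.fun).reshape(-1,6).max(0).round(4))
q0=r.get_state()["q"]
hole=np.array([.5234,.3091,.038])
b=50
print("press")
for psi in range(-180,180,30):   # lean direction of d (horizontal) 
    h=ang(psi); d=np.cos(np.radians(b))*np.array([0,0,-1])+np.sin(np.radians(b))*h
    for fl in (1,-1):
        y=fl*np.cross([0,0,1],h); Rt=tool(d,y); p=hole+[0,0,.09-.012]-.02*d
        q,e1,e2=ik(x,sg,p,Rt,q0)
        if e1<5 and e2<3: print(psi,fl,round(e1,1),round(e2,1),q.round(2))
print("grasp")
a=40
for psi in range(-180,180,30):
    h=ang(psi); d=np.cos(np.radians(a))*np.array([0,0,-1])+np.sin(np.radians(a))*h
    for fl in (1,-1):
        y=fl*np.cross([0,0,1],h); Rt=tool(d,y); p=np.array([.5,-.01,.011])-.022*d
        q,e1,e2=ik(x,sg,p,Rt,q0)
        if e1<5 and e2<3: print(psi,fl,round(e1,1),round(e2,1),q.round(2))
E
```

```text
[ 3.1416  1.7322  0.      0.5489  0.      0.3625  1.6651 -1.5708] [0.1361 0.1345 0.0161 0.     0.     0.    ]
press
0 1 1.2 2.8 [-2.76  2.03  0.    0.23  0.29  1.66 -1.28]
30 1 0.0 0.0 [ 2.53  1.99  0.3   0.65 -0.34  1.41 -1.43]
30 -1 0.0 0.0 [ 2.66  1.98 -0.11  0.65  0.14  1.39  1.52]
60 1 1.1 2.5 [ 1.72  2.03  0.    0.25 -0.29  1.65 -1.85]
60 -1 1.1 2.5 [ 1.72  2.03 -0.01  0.25 -0.28  1.65  1.29]
grasp
-30 1 0.0 0.0 [-2.21  1.75 -0.13  0.96  0.41  1.13 -1.49]
0 1 0.0 0.0 [ 2.92  1.73  0.35  1.34 -0.57  0.9  -1.17]
0 -1 0.0 0.0 [ 2.96  1.72  0.27  1.34 -0.46  0.87  1.89]
30 1 0.0 0.0 [ 2.16  1.78  0.21  0.9  -0.52  1.2  -1.63]
30 -1 0.0 0.0 [ 2.37  1.79 -0.33  0.9   0.15  1.14  1.17]
real	2m0.444s
user	2m0.283s
sys	0m0.140s
```

```bash
cat > kin2.py <<'E'
from h import *
from scipy.optimize import least_squares
def rots(q):
    q=-np.array(q); A=R.from_euler('z',np.pi+q[0]); B=A*R.from_euler('YZ',[q[1],q[2]]); C=B*R.from_euler('YZ',[q[3],q[4]]); D=C*R.from_euler('YZ',[q[5],q[6]-np.pi/2]); return A,B,C,D
V0=np.array([0,0,.36, 0,0,.42, 0,0,.40, 0,0,.3])
def fk(V,q):
    A,B,C,D=rots(q); return A.apply(V[:3])+B.apply(V[3:6])+C.apply(V[6:9])+D.apply(V[9:12]),D
def load():
    L=[json.loads(l) for l in open("log.jsonl")]; L.append([[1.24482911,.68999735,-.19455334,1.56635674,.157305,.90250103,-.21508398],[.21979719,-.58443214,.25989927],[.983851974,.178981621,-.000223,-.0009067]]); return L
def fit():
    L=load(); w=np.array([1,1,.1]*3+[3,3,.1])*.01
    f=least_squares(lambda V:np.r_[np.ravel([fk(V,q)[0]-p for q,p,e in L]),w*(V-V0)],V0); n=3*len(L); return f.x,f.fun[:n].reshape(-1,3)
def ik(V,p,Rt,q0,n=4):
    lo=np.array([-3.01,-.46,-1.47,.13,-1,.04,-2.66])+.05; hi=np.array([3.01,2.08,1.51,2.56,4.14,2.09,2.66])-.05
    best=None; rng=np.random.default_rng(0); Ri=R.from_matrix(Rt).inv()
    def g(q):
        pp,D=fk(V,q); return np.r_[(pp-p)*5,(Ri*D).as_rotvec(),3e-3*(q-q0)]
    for k in range(n):
        f=least_squares(g,np.clip(q0+(k>0)*rng.normal(0,.5,7),lo+.01,hi-.01),bounds=(lo,hi),max_nfev=60)
        if best is None or f.cost<best.cost: best=f
    pp,D=fk(V,best.x); return best.x,np.linalg.norm(pp-p)*1000,np.degrees((Ri*D).magnitude())
E
cat > opts.py <<'E'
from kin2 import *
V,f=fit(); print(V.round(3),np.abs(f).max().round(4))
q0=np.array([0,.9,0,1.6,0,.7,0]); S=np.radians
hole=np.array([.5234,.3091,.038])
def go(nm,c,tilt,off,step=45):
  print(nm)
  for psi in range(-180,180,step):
    h=ang(psi); d=np.cos(S(tilt))*np.array([0,0,-1])+np.sin(S(tilt))*h; o=[]
    for fl in (1,-1):
        q,e1,e2=ik(V,c-off*d,tool(d,fl*np.cross([0,0,1],h)),q0)
        o.append((fl,round(e1,1),round(e2,1),q.round(2).tolist() if e1<8 and e2<4 else ''))
    print(psi,o)
go("press",hole+[0,0,.078],50,.02)
go("grasp",np.array([.5,-.01,.011]),40,.022)
E
time python3 opts.py
```

```text
[-0.     0.018  0.348  0.     0.027  0.564 -0.     0.001  0.345  0.
 -0.     0.306] 0.0
press
-180 [(1, np.float64(0.0), np.float64(0.0), [-0.5, 1.29, 0.19, 0.86, -0.48, 1.85, -1.85]), (-1, np.float64(0.0), np.float64(0.0), [-0.3, 1.3, -0.46, 0.84, -0.01, 1.8, 0.96])]
-135 [(1, np.float64(0.0), np.float64(0.0), [-0.75, 1.34, 0.32, 0.75, -0.12, 1.93, -1.3]), (-1, np.float64(0.0), np.float64(0.0), [-0.58, 1.33, -0.31, 0.73, 0.32, 1.99, 1.55])]
-90 [(1, np.float64(0.0), np.float64(0.0), [-1.04, 1.21, 0.41, 1.19, 0.21, 1.42, -0.86]), (-1, np.float64(0.0), np.float64(0.0), [-0.77, 1.18, -0.27, 1.17, 0.69, 1.64, 1.91])]
-45 [(1, np.float64(0.0), np.float64(0.0), [-1.26, 1.07, 0.43, 1.8, 0.79, 0.7, -0.92]), (-1, np.float64(0.0), np.float64(0.0), [-0.9, 1.01, -0.22, 1.78, 1.19, 1.16, 1.91])]
0 [(1, np.float64(0.0), np.float64(0.0), [-0.54, 1.06, -0.7, 2.31, 2.07, 1.43, -1.32]), (-1, np.float64(22.2), np.float64(18.5), '')]
45 [(1, np.float64(0.0), np.float64(0.0), [0.17, 1.33, -1.24, 2.42, 2.6, 1.23, -0.24]), (-1, np.float64(32.7), np.float64(27.3), '')]
90 [(1, np.float64(0.0), np.float64(0
[... 927 characters left out ...]
), (-1, np.float64(0.0), np.float64(0.0), [-0.36, 1.15, -0.23, 2.4, 2.1, 1.06, 1.21])]
0 [(1, np.float64(19.9), np.float64(6.1), ''), (-1, np.float64(43.9), np.float64(34.8), '')]
45 [(1, np.float64(0.0), np.float64(0.0), [0.97, 1.49, -1.2, 2.35, 2.36, 0.74, 0.62]), (-1, np.float64(19.5), np.float64(15.4), '')]
90 [(1, np.float64(0.0), np.float64(0.0), [0.44, 1.1, -0.18, 1.91, -0.95, 0.62, -1.89]), (-1, np.float64(0.0), np.float64(0.0), [0.72, 1.19, -0.68, 1.9, -0.07, 0.42, 0.41])]
135 [(1, np.float64(0.0), np.float64(0.0), [0.01, 1.2, 0.32, 1.54, -0.69, 1.21, -1.61]), (-1, np.float64(0.0), np.float64(0.0), [0.41, 1.2, -0.48, 1.52, 0.03, 1.04, 0.86])]
real	0m9.230s
user	0m9.543s
sys	0m0.139s
```

Request:
step_arm(motion=[{"dp":[-15,-15,0],"twist":[0,0,-0.16],"hand":-1},{"dp":[-30,-30,0],"twist":[0,0,-0.33],"hand":-1},{"dp":[-45,-50,0],"twist":[0,0,-0.5],"hand":-1},{"dp":[-60,-70,0],"twist":[0,0,-0.66],"hand":-1},{"dp":[-75,-90,0],"twist":[0,0,-0.82],"hand":-1}], force=25)

```text
clock: 4.7
tool_pos: [0.5312, -0.1493, 0.1429]
eef_rot: [0.975, 0.223, -0.001, -0.0]
contact_force: [0.4, -0.3, -0.8]
opening: 0.202
finger_force: 25.0
```

```bash
python3 - <<'E'
from h import *
log(); rel([.48,-.02,.12],tool([0,0,-1],ang(30)))
E
```

```text
t 4.7 [ 0.5312 -0.1493  0.1429] open 0.202 F [ 0.4 -0.3 -0.8] ff 25.0 q [ 0.25  0.77 -0.1   1.89  0.14  0.49 -1.07]
dp [10.2, -138.7, 23.1] twist [-0.0017, -0.0001, -1.6442]
```

Request:
step_arm(motion=[{"dp":[2,-30,4],"twist":[0,0,-0.16],"hand":-1},{"dp":[4,-60,8],"twist":[0,0,-0.33],"hand":-1},{"dp":[6,-90,12],"twist":[0,0,-0.5],"hand":-1},{"dp":[8,-120,18],"twist":[0,0,-0.66],"hand":-1},{"dp":[10,-138,23],"twist":[0,0,-0.82],"hand":-1}])

```text
clock: 5.32
tool_pos: [0.4805, -0.0198, 0.12]
eef_rot: [0.804, 0.594, -0.001, -0.001]
contact_force: [0.3, -0.4, -0.9]
opening: 0.203
finger_force: 25.0
```

Request:
step_arm(motion=[{"dp":[0,0,0],"twist":[0,0,-0.16],"hand":-1},{"dp":[0,0,0],"twist":[0,0,-0.33],"hand":-1},{"dp":[0,0,20],"twist":[0,0,-0.5],"hand":-1},{"dp":[0,0,40],"twist":[0,0,-0.66],"hand":-1},{"dp":[0,0,60],"twist":[0,0,-0.82],"hand":-1}])

```text
clock: 5.95
tool_pos: [0.4813, -0.0214, 0.0596]
eef_rot: [0.502, 0.865, -0.0, -0.0]
contact_force: [0.1, 0.2, -1.1]
opening: 0.2
finger_force: 25.0
```

```bash
python3 - <<'E'
from h import *
log(); rel([.48,-.02,.031],tool([0,0,-1],ang(30)))
E
```

```text
t 5.95 [ 0.4813 -0.0214  0.0596] open 0.2 F [ 0.1  0.2 -1.1] ff 25.0 q [ 0.08  0.88 -0.22  2.12  0.86  0.23 -0.38]
dp [1.9, -0.4, 28.6] twist [-0.0006, -0.0008, -0.0044]
```

Request:
step_arm(motion=[{"dp":[0,0,14],"twist":[0,0,0],"hand":-1},{"dp":[0,0,24],"twist":[0,0,0],"hand":-1},{"dp":[0,0,27],"twist":[0,0,0],"hand":-1},{"dp":[0,0,27],"twist":[0,0,0],"hand":-1}])

```text
clock: 6.45
tool_pos: [0.4817, -0.0214, 0.0335]
eef_rot: [0.504, 0.864, -0.0, 0.0]
contact_force: [-0.4, 0.6, -0.7]
opening: 0.2
finger_force: 25.0
```

Request:
step_arm(motion=[{"dp":[0,0,1],"twist":[0,0,0],"hand":-1},{"dp":[0,0,2],"twist":[0,0,0],"hand":-1}])

```text
clock: 6.7
tool_pos: [0.482, -0.0215, 0.0318]
eef_rot: [0.504, 0.864, 0.0, 0.0]
contact_force: [0.6, 0.5, 0.5]
opening: 0.202
finger_force: 25.0
```

Request:
step_arm(motion=[{"dp":[0,0,1],"twist":[0,0,0],"hand":-1},{"dp":[0,0,1],"twist":[0,0,0],"hand":-0.5},{"dp":[0,0,1],"twist":[0,0,0],"hand":-0.2},{"dp":[0,0,1],"twist":[0,0,0],"hand":0},{"dp":[0,0,-20],"twist":[0,0,0],"hand":0}])

```text
clock: 7.32
tool_pos: [0.481, -0.0213, 0.0509]
eef_rot: [0.504, 0.864, -0.001, -0.001]
contact_force: [0.8, -0.3, 0.3]
opening: 0.496
finger_force: 0.0
```

Request:
step_arm(motion=[{"dp":[0,0,-30],"twist":[0,0.15,0],"hand":0},{"dp":[-30,0,-60],"twist":[0,0.3,0],"hand":0},{"dp":[-60,0,-90],"twist":[0,0.45,0],"hand":0},{"dp":[-90,0,-100],"twist":[0,0.58,0],"hand":0},{"dp":[-110,0,-100],"twist":[0,0.7,0],"hand":0}])

```text
clock: 7.95
tool_pos: [0.5371, -0.1215, 0.152]
eef_rot: [0.476, 0.809, 0.175, -0.296]
contact_force: [0.1, 0.5, -0.7]
opening: 0.499
finger_force: 0.0
```

```bash
python3 - <<'E'
from h import *
log(); print(R.from_quat(r.get_state()["eef_rot"]).as_matrix().round(3))
for n in ["top","side"]:
    s=snap(n); c=w2pix(s,[[.48,-.02,.02]])[0].astype(int); b=(c[0]-40,c[1]-40,c[0]+40,c[1]+40); save(s,n+"1.png",b,7)
    m=hsvmask(s,(5,120,80),(25,255,255),b); ys,xs=np.nonzero(m); P=pix2w(s,np.c_[xs,ys],.018)[:,:2]
    ctr,sz,a=cv2.minAreaRect(P.astype(np.float32)*1000); mu=P.mean(0); U,S,W=np.linalg.svd(P-mu); print(n,len(xs),mu,ctr,sz,np.degrees(np.arctan2(W[0][1],W[0][0])))
E
```

```text
t 7.95 [ 0.5371 -0.1215  0.152 ] open 0.499 F [ 0.1  0.5 -0.7] ff 0.0 q [ 0.8   1.18 -0.97  1.42  0.3   1.3   0.42]
[[-0.372  0.874 -0.312]
 [ 0.667  0.486  0.565]
 [ 0.646  0.002 -0.763]]
top 88 [ 0.49024752 -0.02850231] (536.5538330078125, -78.25907135009766) (27.392099380493164, 214.7508087158203) 133.03848889573618
side 74 [ 0.48382802 -0.02037672] (482.5269470214844, -18.69708251953125) (16.390674591064453, 75.86663818359375) 117.91763367316422
```

```bash
cat >> h.py <<'E'
def pinfit(n,c0,z=.018,s=None):
    s=snap(n) if s is None else s; c=w2pix(s,[c0])[0].astype(int); m=hsvmask(s,(5,120,80),(25,255,255),(c[0]-35,c[1]-35,c[0]+35,c[1]+35))
    m=cv2.morphologyEx(m,cv2.MORPH_CLOSE,np.ones((3,3),np.uint8)); k,l,st,ce=cv2.connectedComponentsWithStats(m); i=1+st[1:,4].argmax(); ys,xs=np.nonzero(l==i)
    P=pix2w(s,np.c_[xs,ys],z)[:,:2]; mu=P.mean(0); W=np.linalg.svd(P-mu)[2]; t=(P-mu)@W[0]; mid=mu+W[0]*(t.min()+t.max())/2
    print(n,len(xs),"mean",mu.round(4),"mid",mid.round(4),"len",(t.max()-t.min()).round(4),"ang",np.degrees(np.arctan2(W[0][1],W[0][0])).round(1),"z",np.median(pix2w(s,np.c_[xs,ys])[:,2]).round(4)); return s
E
python3 - <<'E'
from h import *
s=pinfit("top",[.48,-.02,.02]); c=w2pix(s,[[.48,-.02,.02]])[0].astype(int); save(s,"t2.png",(c[0]-40,c[1]-35,c[0]+40,c[1]+35),8)
pinfit("side",[.48,-.02,.02])
E
```

```text
top 88 mean [ 0.4849 -0.0236] mid [ 0.4852 -0.0241] len 0.0679 ang 120.0 z 0.0184
side 75 mean [ 0.4838 -0.0201] mid [ 0.4829 -0.0183] len 0.0759 ang 117.7 z 0.0218
```

View pics/t2.png

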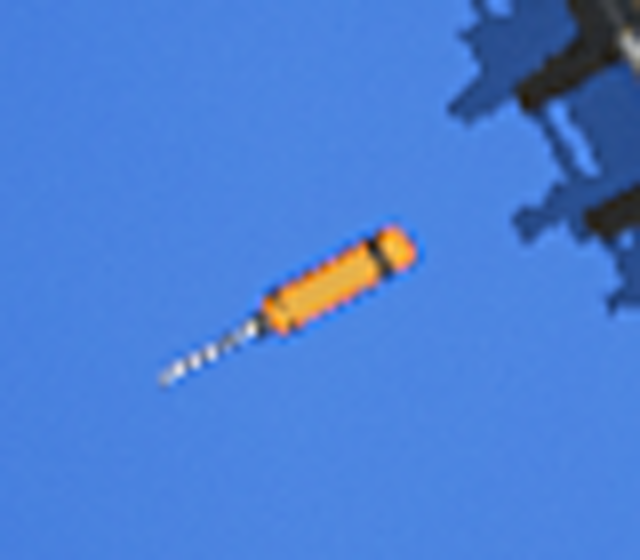

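The crop shows the pin flat on the mat, its handle centre at crop (340,280) and its point at lower-left (165,380). This agrees with the computed angle of 120° and (0.4845,−0.022).

```bash
python3 - <<'E'
from h import *
log(); a=np.radians(40); h=ang(119.5); d=np.cos(a)*np.array([0,0,-1])+np.sin(a)*h; Rt=tool(d,-np.cross([0,0,1],h)); c=np.array([.4845,-.022,.011])
rel(c-.082*d,Rt); rel(c-.022*d,Rt)
E
```

```text
t 8.15 [ 0.5354 -0.1172  0.1507] open 0.499 F [-0.2  0.2  0.5] ff 0.0 q [ 0.79  1.18 -0.97  1.43  0.3   1.29  0.42]
dp [-7.4, 2.5, 94.4] twist [0.0006, -0.0026, -0.0019]
dp [-7.6, 2.5, 154.4] twist [0.0006, -0.0026, -0.0019]
```

Request:
step_arm(motion=[{"dp":[-7,2,30],"twist":[0,0,0],"hand":0},{"dp":[-7,2,65],"twist":[0,0,0],"hand":0},{"dp":[-7,2,100],"twist":[0,0,0],"hand":0},{"dp":[-7,2,120],"twist":[0,0,0],"hand":0},{"dp":[-7,2,120],"twist":[0,0,0],"hand":0}])

```text
clock: 8.78
tool_pos: [0.5003, -0.0513, 0.0557]
eef_rot: [0.471, 0.812, 0.172, -0.297]
contact_force: [-0.1, 0.1, -0.3]
opening: 0.498
finger_force: 0.0
```

```bash
python3 - <<'E'
from h import *
log(); a=np.radians(40); h=ang(119.5); d=np.cos(a)*np.array([0,0,-1])+np.sin(a)*h; Rt=tool(d,-np.cross([0,0,1],h)); c=np.array([.4845,-.022,.011])
rel(c-.022*d,Rt)
E
```

```text
t 8.78 [ 0.5003 -0.0513  0.0557] open 0.498 F [-0.1  0.1 -0.3] ff 0.0 q [ 0.74  1.27 -0.92  1.62  0.38  1.02  0.35]
dp [-3.4, 0.8, 33.6] twist [-0.0042, -0.0031, 0.0032]
```

Request:
step_arm(motion=[{"dp":[-1,1,16],"twist":[0,0,0],"hand":0},{"dp":[-3,1,33],"twist":[0,0,0],"hand":0},{"dp":[-3,1,33],"twist":[0,0,0],"hand":0}], force=45)

```text
clock: 9.15
tool_pos: [0.4925, -0.0359, 0.0271]
eef_rot: [0.473, 0.811, 0.172, -0.297]
contact_force: [0.3, 0.6, -0.4]
opening: 0.503
finger_force: 0.0
```

Request:
step_arm(motion=[{"dp":[0,0,0],"twist":[0,0,0],"hand":-0.5},{"dp":[0,0,0],"twist":[0,0,0],"hand":-0.7},{"dp":[0,0,0],"twist":[0,0,0],"hand":-1},{"dp":[0,0,0],"twist":[0,0,0],"hand":-1}], force=45)

```text
clock: 9.65
tool_pos: [0.4939, -0.0369, 0.0283]
eef_rot: [0.474, 0.811, 0.173, -0.296]
contact_force: [0.2, -1.2, 2.1]
opening: 0.196
finger_force: 45.0
```

```bash
python3 - <<'E'
from h import *
log(); print(R.from_quat(r.get_state()["eef_rot"]).as_matrix().round(3))
E
```

```text
t 9.65 [ 0.4939 -0.0369  0.0283] open 0.196 F [ 0.2 -1.2  2.1] ff 45.0 q [ 0.72  1.31 -0.9   1.65  0.41  0.95  0.33]
[[-0.376  0.871 -0.316]
 [ 0.666  0.491  0.561]
 [ 0.644  0.    -0.765]]
```

```bash
cat > grip.py <<'E'
from kin2 import *
G=json.load(open("grip.json")) if __import__("os").path.exists("grip.json") else None
def setgrip(tip,pd,p,Rm):
    pd=pd/np.linalg.norm(pd); json.dump([((tip-p)@Rm).tolist(),(pd@Rm).tolist()],open("grip.json","w"))
def pose(tip,psi):
    """TCP pose for pin straight down, tip at given point, tool leaning to psi"""
    t,pd=map(np.array,G); x=np.array([0,1.,0]); x-=pd*(x@pd); x/=np.linalg.norm(x); B=np.c_[pd,x,np.cross(pd,x)]
    W0=np.array([0,0,-1.]); y=-np.cross([0,0,1],-ang(psi)); Wm=np.c_[W0,y,np.cross(W0,y)]; Rt=Wm@B.T; return np.array(tip)-Rt@t,Rt
def tipnow():
    s=r.get_state(); Rm=R.from_quat(s["eef_rot"]).as_matrix(); return s["tool_pos"]+Rm@np.array(G[0]),Rm@np.array(G[1])
E
python3 - <<'E'
import grip; from grip import *
s=r.get_state(); p=ang(119.5); c=np.array([.4845,-.022,.011]); setgrip(c+.09*p,p,s["tool_pos"],R.from_quat(s["eef_rot"]).as_matrix())
grip.G=json.load(open("grip.json")); print(grip.G, grip.tipnow())
V,f=fit(); print(V.round(3),np.abs(f).max()); 
for psi in (-60.5,-75,-90,-105):
    p,Rt=pose([.5234,.3091,.055],psi); print(psi,p.round(3),Rt[:,2].round(2),[np.round(v,2) for v in ik(V,p,Rt,s["q"])])
p,Rt=pose([.47,.09,.10],-60.5); rel(p,Rt)
E
```

```text
[[0.07119599887656633, -0.0010148713112620535, 0.08249233003450672], [0.7651342728109432, -0.0011996143113760555, 0.6438696339287739]] (array([0.44018188, 0.05633201, 0.011     ]), array([-4.92423560e-01,  8.70355696e-01,  4.09439023e-17]))
[-0.     0.019  0.347  0.     0.027  0.563 -0.     0.     0.345  0.
 -0.     0.304] 3.0108789923488644e-06
-60.5 [0.516 0.325 0.163] [ 0.38 -0.67 -0.64] [array([-0.75,  1.04, -0.48,  1.56,  1.07,  1.5 , -1.22]), np.float64(0.0), np.float64(0.0)]
-75 [0.52  0.326 0.163] [ 0.2  -0.74 -0.64] [array([-0.77,  1.08, -0.37,  1.36,  0.87,  1.58, -1.2 ]), np.float64(0.0), np.float64(0.0)]
-90 [0.524 0.326 0.163] [ 0.   -0.77 -0.64] [array([-0.75,  1.14, -0.3 ,  1.17,  0.7 ,  1.7 , -1.22]), np.float64(0.0), np.float64(0.0)]
-105 [0.529 0.326 0.163] [-0.2  -0.74 -0.64] [array([-0.71,  1.2 , -0.27,  0.99,  0.56,  1.83, -1.29]), np.float64(0.0), np.float64(0.0)]
dp [222.2, 42.4, -47.3] twist [-0.0013, -1.5708, -0.0012]
```

Request:
step_arm(motion=[{"dp":[26,0,-31],"twist":[0,0,0],"hand":-1},{"dp":[58,0,-69],"twist":[0,-0.16,0],"hand":-1},{"dp":[90,0,-107],"twist":[0,-0.33,0],"hand":-1},{"dp":[110,0,-130],"twist":[0,-0.5,0],"hand":-1},{"dp":[125,10,-135],"twist":[0,-0.67,0],"hand":-1}])

```text
clock: 10.28
tool_pos: [0.499, -0.0245, 0.2142]
eef_rot: [0.505, 0.863, 0.008, -0.009]
contact_force: [-0.0, 0.5, -1.9]
opening: 0.199
finger_force: 45.0
```

```bash
python3 - <<'E'
from grip import *
log(); print(tipnow()); p,Rt=pose([.5234,.3091,.07],-60.5); rel(p,Rt)
E
```

```text
t 10.28 [ 0.499  -0.0245  0.2142] open 0.199 F [-0.   0.5 -1.9] ff 45.0 q [ 0.41  0.68 -0.71  1.96  0.63  0.73 -0.17]
(array([0.4625518 , 0.03891359, 0.13339555]), array([-0.38104713,  0.68051126, -0.62586541]))
dp [295.1, 185.5, 44.3] twist [0.0016, -0.8945, -0.0038]
```

Request:
step_arm(motion=[{"dp":[40,25,0],"twist":[0,-0.16,0],"hand":-1},{"dp":[80,50,0],"twist":[0,-0.33,0],"hand":-1},{"dp":[125,78,0],"twist":[0,-0.5,0],"hand":-1},{"dp":[170,107,0],"twist":[0,-0.67,0],"hand":-1},{"dp":[215,135,0],"twist":[0,-0.83,0],"hand":-1}])

```text
clock: 10.9
tool_pos: [0.51, 0.2214, 0.2192]
eef_rot: [0.47, 0.804, -0.183, 0.315]
contact_force: [2.4, -0.7, -0.6]
opening: 0.196
finger_force: 45.0
```

```bash
python3 - <<'E'
from grip import *
log(); print(tipnow()); p,Rt=pose([.5234,.3091,.07],-60.5); rel(p,Rt)
E
```

```text
t 10.9 [0.51   0.2214 0.2192] open 0.196 F [ 2.4 -0.7 -0.6] ff 45.0 q [-0.7   0.8  -0.27  1.83  0.97  1.17 -1.11]
(array([0.51111438, 0.21779647, 0.11030016]), array([-0.06074242,  0.1091318 , -0.99216965]))
dp [92.3, 55.5, -28.5] twist [-0.0009, -0.1252, -0.0018]
```

Request:
step_arm(motion=[{"dp":[40,24,-15],"twist":[0,-0.07,0],"hand":-1},{"dp":[78,47,-28],"twist":[0,-0.07,0],"hand":-1},{"dp":[78,47,-28],"twist":[0,-0.07,0],"hand":-1},{"dp":[78,47,-28],"twist":[0,-0.07,0],"hand":-1}])

```text
clock: 11.4
tool_pos: [0.513, 0.3083, 0.1861]
eef_rot: [0.463, 0.794, -0.2, 0.34]
contact_force: [-0.6, -0.6, -0.4]
opening: 0.201
finger_force: 45.0
```

```bash
python3 - <<'E'
from grip import *
log(); print(tipnow()); p,Rt=pose([.5234,.3091,.055],-60.5); rel(p,Rt)
E
```

```text
t 11.4 [0.513  0.3083 0.1861] open 0.201 F [-0.6 -0.6 -0.4] ff 45.0 q [-0.82  0.94 -0.26  1.62  0.93  1.31 -1.11]
(array([0.51713333, 0.29829057, 0.07761653]), array([-0.03299521,  0.05093279, -0.99815688]))
dp [25.9, 10.4, 6.8] twist [-0.0042, -0.0606, 0.0013]
```

Request:
step_arm(motion=[{"dp":[24,9,4],"twist":[0,-0.06,0],"hand":-1},{"dp":[26,10,7],"twist":[0,-0.06,0],"hand":-1},{"dp":[26,10,7],"twist":[0,-0.06,0],"hand":-1},{"dp":[26,10,7],"twist":[0,-0.06,0],"hand":-1}])

```text
clock: 11.9
tool_pos: [0.5162, 0.3242, 0.1636]
eef_rot: [0.458, 0.783, -0.213, 0.364]
contact_force: [0.2, 0.4, -0.4]
opening: 0.197
finger_force: 45.0
```

```bash
python3 - <<'E'
from grip import *
log(); print(tipnow()); p,Rt=pose([.5234,.3091,.055],-60.5); rel(p,Rt)
s=snap("side"); c=w2pix(s,[[.523,.309,.075]])[0].astype(int); save(s,"s2.png",(c[0]-40,c[1]-35,c[0]+40,c[1]+35),8); print(c)
print(w2pix(s,[tipnow()[0],tipnow()[0]-.05*tipnow()[1]]))
s=snap("top");c=w2pix(s,[[.523,.309,.075]])[0].astype(int); save(s,"t3.png",(c[0]-40,c[1]-35,c[0]+40,c[1]+35),8); print(c); print(w2pix(s,[tipnow()[0],tipnow()[0]-.05*tipnow()[1]]))
E
```

```text
t 11.9 [0.5162 0.3242 0.1636] open 0.197 F [ 0.2  0.4 -0.4] ff 45.0 q [-0.87  1.01 -0.23  1.56  0.95  1.35 -1.13]
(array([0.52362482, 0.30869127, 0.05600335]), array([-2.10875867e-03,  3.66454355e-04, -9.99997709e-01]))
dp [1.2, -0.2, 0.2] twist [-0.0037, -0.0014, -0.0009]
[287 268]
[[288.09916484 274.11265936]
 [287.20185526 259.17883949]]
[238 216]
[[239.61887015 217.17979899]
 [236.41379949 216.32774824]]
```

View pics/s2.png

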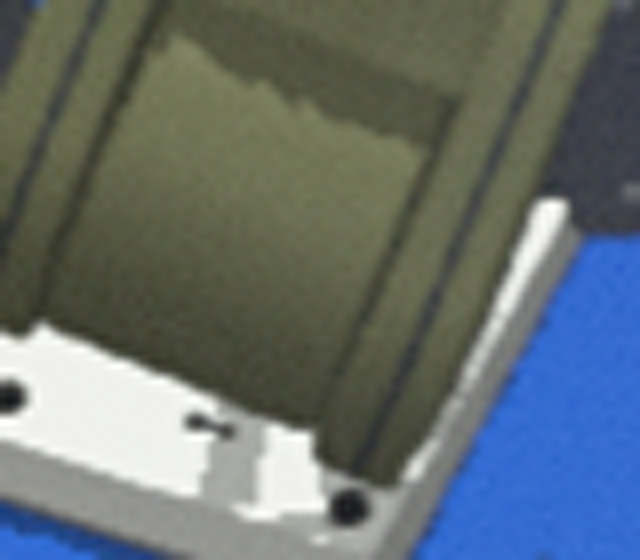

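View pics/t3.png

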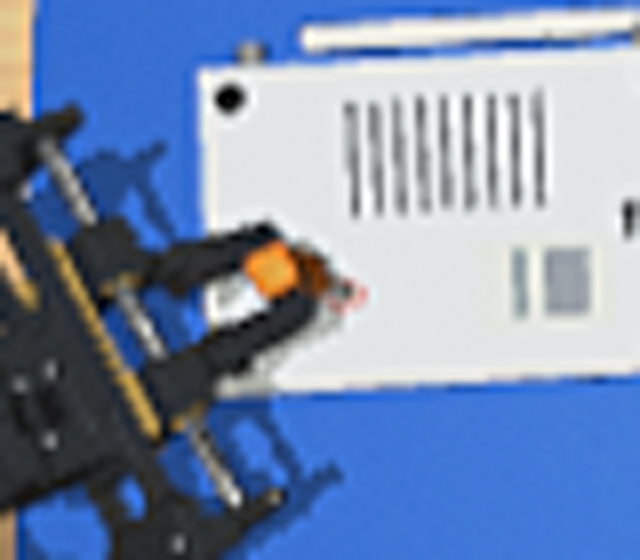

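The side view is blocked by the hand. In the top crop the shaft's point is at about (340,290), right beside the visible ring arc centred near (350,296), so the pin is above the opening. I'll tidy the grip model, since the pads centre the pin, and then feel downwards.

```bash
python3 - <<'E'
import grip; from grip import *
g=grip.G; g[0][1]=0; n=np.hypot(g[1][0],g[1][2]); g[1]=[g[1][0]/n,0,g[1][2]/n]; json.dump(g,open("grip.json","w"))
P=np.array([r.get_state()["tool_pos"] for _ in range(3)]); print(P.std(0))
print(tipnow()); p,Rt=pose([.5234,.3091,.044],-60.5); rel(p,Rt)
E
```

```text
[0. 0. 0.]
(array([0.52424927, 0.30980651, 0.05570359]), array([-0.00133594,  0.0012944 , -0.99999827]))
dp [9.0, -1.2, 7.6] twist [-0.0025, -0.0018, -0.0014]
```

Request:
step_arm(motion=[{"dp":[3,-1,2.5],"twist":[0,0,0],"hand":-1},{"dp":[6,-1,5],"twist":[0,0,0],"hand":-1},{"dp":[9,-1,7.5],"twist":[0,0,0],"hand":-1},{"dp":[9,-1,7.5],"twist":[0,0,0],"hand":-1}])

```text
clock: 12.5
tool_pos: [0.5143, 0.3249, 0.15]
eef_rot: [0.457, 0.783, -0.214, 0.363]
contact_force: [-0.7, -0.3, -0.9]
opening: 0.197
finger_force: 45.0
```

```bash
python3 - <<'E'
from grip import *
log(); print(tipnow()); p,Rt=pose([.5234,.3091,.038],-60.5); rel(p,Rt)
E
```

```text
t 12.5 [0.5143 0.3249 0.15  ] open 0.197 F [-0.7 -0.3 -0.9] ff 45.0 q [-0.87  1.03 -0.23  1.56  0.95  1.34 -1.15]
(array([0.52246695, 0.30985596, 0.04242847]), array([-2.84291418e-03, -1.42318864e-04, -9.99995949e-01]))
dp [2.8, 0.2, 3.6] twist [-0.0027, -0.0013, 0.0011]
```

Request:
step_arm(motion=[{"dp":[1,0,1.6],"twist":[0,0,0],"hand":-1},{"dp":[2,0,3],"twist":[0,0,0],"hand":-1},{"dp":[2,0,3],"twist":[0,0,0],"hand":-1}])

```text
clock: 12.88
tool_pos: [0.5149, 0.3241, 0.147]
eef_rot: [0.457, 0.783, -0.213, 0.363]
contact_force: [0.8, 0.8, -0.8]
opening: 0.198
finger_force: 45.0
```

Request:
step_arm(motion=[{"dp":[0.8,0,0.6],"twist":[0,0,0],"hand":-1},{"dp":[1.5,0,1.3],"twist":[0,0,0],"hand":-1},{"dp":[1.5,0,1.3],"twist":[0,0,0],"hand":-1}])

```text
clock: 13.25
tool_pos: [0.5149, 0.3242, 0.145]
eef_rot: [0.457, 0.783, -0.213, 0.363]
contact_force: [1.1, 0.5, -1.2]
opening: 0.198
finger_force: 45.0
```

```bash
python3 - <<'E'
from grip import *
log(); print(tipnow()); p,Rt=pose([.5234,.3091,.034],-60.5); rel(p,Rt)
E
```

```text
t 13.25 [0.5149 0.3242 0.145 ] open 0.198 F [ 1.1  0.5 -1.2] ff 45.0 q [-0.87  1.04 -0.23  1.56  0.96  1.33 -1.16]
(array([0.52314345, 0.30915417, 0.03741099]), array([-2.36846309e-03,  4.80782816e-04, -9.99997080e-01]))
dp [2.6, -0.0, 2.2] twist [-0.0023, -0.0016, 0.0005]
```

Request:
step_arm(motion=[{"dp":[0.4,0,0.3],"twist":[0,0,0],"hand":-1},{"dp":[0.8,0,0.6],"twist":[0,0,0],"hand":-1},{"dp":[0.8,0,0.6],"twist":[0,0,0],"hand":-1}])

```text
clock: 13.62
tool_pos: [0.5149, 0.3242, 0.144]
eef_rot: [0.457, 0.783, -0.213, 0.363]
contact_force: [-0.3, 0.1, -0.6]
opening: 0.199
finger_force: 45.0
```

Request:
step_arm(motion=[{"dp":[0.4,0,0.3],"twist":[0,0,0],"hand":-1},{"dp":[0.8,0,0.6],"twist":[0,0,0],"hand":-1},{"dp":[0.8,0,0.6],"twist":[0,0,0],"hand":-1}])

```text
clock: 14.0
tool_pos: [0.5149, 0.3243, 0.143]
eef_rot: [0.457, 0.783, -0.213, 0.363]
contact_force: [-0.4, -0.8, -0.3]
opening: 0.201
finger_force: 45.0
```

Request:
step_arm(motion=[{"dp":[0.4,0,0.3],"twist":[0,0,0],"hand":-1},{"dp":[0.8,0,0.6],"twist":[0,0,0],"hand":-1},{"dp":[0.8,0,0.6],"twist":[0,0,0],"hand":-1}])

```text
clock: 14.38
tool_pos: [0.5148, 0.3243, 0.1421]
eef_rot: [0.457, 0.783, -0.213, 0.363]
contact_force: [-0.3, 0.0, -0.6]
opening: 0.196
finger_force: 45.0
```

Request:
step_arm(motion=[{"dp":[0.4,0,0.3],"twist":[0,0,0],"hand":-1},{"dp":[0.8,0,0.6],"twist":[0,0,0],"hand":-1},{"dp":[0.8,0,0.6],"twist":[0,0,0],"hand":-1}])

```text
clock: 14.75
tool_pos: [0.5148, 0.3243, 0.1411]
eef_rot: [0.457, 0.783, -0.213, 0.363]
contact_force: [0.9, -1.0, -0.3]
opening: 0.199
finger_force: 45.0
```

Request:
step_arm(motion=[{"dp":[0.4,0,0.3],"twist":[0,0,0],"hand":-1},{"dp":[0.8,0,0.6],"twist":[0,0,0],"hand":-1},{"dp":[0.8,0,0.6],"twist":[0,0,0],"hand":-1}])

```text
clock: 15.12
tool_pos: [0.5148, 0.3244, 0.14]
eef_rot: [0.457, 0.783, -0.213, 0.363]
contact_force: [-0.4, -0.3, -0.3]
opening: 0.198
finger_force: 45.0
```

Request:
step_arm(motion=[{"dp":[0.4,0,0.3],"twist":[0,0,0],"hand":-1},{"dp":[0.8,0,0.6],"twist":[0,0,0],"hand":-1},{"dp":[0.8,0,0.6],"twist":[0,0,0],"hand":-1}])

```text
clock: 15.5
tool_pos: [0.5147, 0.3244, 0.1391]
eef_rot: [0.457, 0.783, -0.213, 0.363]
contact_force: [-0.2, -0.1, -0.5]
opening: 0.197
finger_force: 45.0
```

```bash
python3 - <<'E'
from grip import *
log(); print(tipnow())
E
```

```text
t 15.5 [0.5147 0.3244 0.1391] open 0.197 F [-0.2 -0.1 -0.5] ff 45.0 q [-0.87  1.05 -0.23  1.56  0.96  1.32 -1.16]
(array([0.52298318, 0.3094414 , 0.03143474]), array([-2.32324944e-03,  4.90989207e-04, -9.99997181e-01]))
```

Request:
step_arm(motion=[{"dp":[0.8,0,0.6],"twist":[0,0,0],"hand":-1},{"dp":[0.8,0,0.6],"twist":[0,0,0],"hand":-1}])

```text
clock: 15.75
tool_pos: [0.5147, 0.3245, 0.138]
eef_rot: [0.457, 0.783, -0.213, 0.363]
contact_force: [-0.2, 0.3, -0.2]
opening: 0.199
finger_force: 45.0
```

Request:
step_arm(motion=[{"dp":[0.8,0,0.6],"twist":[0,0,0],"hand":-1},{"dp":[0.8,0,0.6],"twist":[0,0,0],"hand":-1}])

```text
clock: 16.0
tool_pos: [0.5147, 0.3245, 0.137]
eef_rot: [0.457, 0.783, -0.213, 0.363]
contact_force: [0.2, 0.3, -0.8]
opening: 0.201
finger_force: 45.0
```

Request:
step_arm(motion=[{"dp":[0.8,0,0.6],"twist":[0,0,0],"hand":-1},{"dp":[0.8,0,0.6],"twist":[0,0,0],"hand":-1}])

```text
clock: 16.25
tool_pos: [0.5147, 0.3246, 0.136]
eef_rot: [0.457, 0.783, -0.213, 0.363]
contact_force: [0.4, -0.0, -0.9]
opening: 0.198
finger_force: 45.0
```

Request:
step_arm(motion=[{"dp":[0.8,0,0.6],"twist":[0,0,0],"hand":-1},{"dp":[0.8,0,0.6],"twist":[0,0,0],"hand":-1}])

```text
clock: 16.5
tool_pos: [0.5146, 0.3246, 0.135]
eef_rot: [0.457, 0.783, -0.213, 0.363]
contact_force: [-0.1, -0.5, -0.4]
opening: 0.199
finger_force: 45.0
```

Request:
step_arm(motion=[{"dp":[0.8,0,0.6],"twist":[0,0,0],"hand":-1},{"dp":[0.8,0,0.6],"twist":[0,0,0],"hand":-1}])

```text
clock: 16.75
tool_pos: [0.5146, 0.3247, 0.134]
eef_rot: [0.457, 0.783, -0.213, 0.363]
contact_force: [-0.3, -0.1, -1.1]
opening: 0.197
finger_force: 45.0
```

Request:
step_arm(motion=[{"dp":[0.8,0,0.7],"twist":[0,0,0],"hand":-1},{"dp":[0.8,0,0.7],"twist":[0,0,0],"hand":-1}])

```text
clock: 17.0
tool_pos: [0.5146, 0.3246, 0.133]
eef_rot: [0.457, 0.783, -0.213, 0.363]
contact_force: [0.9, -0.3, -1.0]
opening: 0.198
finger_force: 45.0
```

Request:
step_arm(motion=[{"dp":[0.7,0,0.7],"twist":[0,0,0],"hand":-1},{"dp":[0.7,0,0.7],"twist":[0,0,0],"hand":-1}])

```text
clock: 17.25
tool_pos: [0.5146, 0.3246, 0.132]
eef_rot: [0.457, 0.783, -0.213, 0.363]
contact_force: [0.1, -0.1, -0.5]
opening: 0.197
finger_force: 45.0
```

Request:
step_arm(motion=[{"dp":[0.8,0,0.7],"twist":[0,0,0],"hand":-1},{"dp":[0.8,0,0.7],"twist":[0,0,0],"hand":-1}])

```text
clock: 17.5
tool_pos: [0.5146, 0.3246, 0.1309]
eef_rot: [0.457, 0.783, -0.213, 0.363]
contact_force: [0.3, -0.1, -1.2]
opening: 0.198
finger_force: 45.0
```

Request:
step_arm(motion=[{"dp":[0.8,0,0.7],"twist":[0,0,0],"hand":-1},{"dp":[0.8,0,0.7],"twist":[0,0,0],"hand":-1}])

```text
clock: 17.75
tool_pos: [0.5147, 0.3246, 0.1299]
eef_rot: [0.457, 0.783, -0.213, 0.363]
contact_force: [-0.3, 0.4, -0.4]
opening: 0.198
finger_force: 45.0
```

Request:
step_arm(motion=[{"dp":[0.8,0,0.7],"twist":[0,0,0],"hand":-1},{"dp":[0.8,0,0.7],"twist":[0,0,0],"hand":-1}])

```text
clock: 18.0
tool_pos: [0.5146, 0.3245, 0.1288]
eef_rot: [0.457, 0.783, -0.213, 0.363]
contact_force: [-0.5, 0.2, -1.0]
opening: 0.2
finger_force: 45.0
```

Request:
step_arm(motion=[{"dp":[0.8,0,0.7],"twist":[0,0,0],"hand":-1},{"dp":[0.8,0,0.7],"twist":[0,0,0],"hand":-1}])

```text
clock: 18.25
tool_pos: [0.5147, 0.3245, 0.1278]
eef_rot: [0.457, 0.783, -0.213, 0.363]
contact_force: [0.4, 0.5, -1.0]
opening: 0.198
finger_force: 45.0
```

Request:
step_arm(motion=[{"dp":[0.8,0,0.7],"twist":[0,0,0],"hand":-1},{"dp":[0.8,0,0.7],"twist":[0,0,0],"hand":-1}])

```text
clock: 18.5
tool_pos: [0.5148, 0.3245, 0.127]
eef_rot: [0.457, 0.783, -0.213, 0.364]
contact_force: [-0.7, 0.1, 0.9]
opening: 0.201
finger_force: 45.0
```

Request:
step_arm(motion=[{"dp":[0.8,0,0.7],"twist":[0,0,0],"hand":-1},{"dp":[0.8,0,0.7],"twist":[0,0,0],"hand":-1}])

```text
clock: 18.75
tool_pos: [0.5148, 0.3244, 0.1259]
eef_rot: [0.457, 0.783, -0.213, 0.364]
contact_force: [-0.0, 0.2, 2.1]
opening: 0.2
finger_force: 45.0
```

```bash
python3 - <<'E'
from grip import *
log(); print(tipnow()); s=r.get_state(); print(s["moment"])
s=snap("top"); c=w2pix(s,[tipnow()[0]])[0]; print(c, w2pix(s,[tipnow()[0]*[1,1,0]+[0,0,.038]])); c=c.astype(int); save(s,"t4.png",(c[0]-40,c[1]-35,c[0]+40,c[1]+35),8)
E
```

```text
t 18.75 [0.5148 0.3244 0.1259] open 0.2 F [-0.   0.2  2.1] ff 45.0 q [-0.87  1.07 -0.23  1.56  0.97  1.31 -1.18]
(array([0.52309224, 0.30941612, 0.01826858]), array([-1.88807948e-03,  2.47179939e-04, -9.99998187e-01]))
[0.33493891 0.10898984 0.01751651]
[241.8240292 217.8342627] [[240.64812078 217.53746667]]
```

View pics/t4.png

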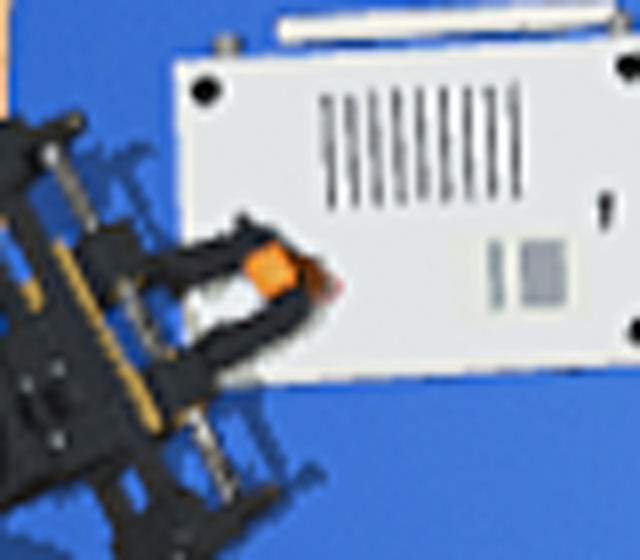

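The top crop shows the pin standing in the red ring (330,288). The force is now rising gently, so the pin is on the button.

Request:
step_arm(motion=[{"dp":[0.8,0,0.7],"twist":[0,0,0],"hand":-1},{"dp":[0.8,0,0.7],"twist":[0,0,0],"hand":-1}])

```text
clock: 19.05
tool_pos: [0.5148, 0.3244, 0.1248]
eef_rot: [0.457, 0.783, -0.213, 0.364]
contact_force: [-0.4, -0.6, 2.1]
opening: 0.2
finger_force: 45.0
```

Request:
step_arm(motion=[{"dp":[0.8,0,0.6],"twist":[0,0,0],"hand":-1},{"dp":[0.8,0,0.6],"twist":[0,0,0],"hand":-1}])

```text
clock: 19.3
tool_pos: [0.5148, 0.3245, 0.1238]
eef_rot: [0.457, 0.783, -0.213, 0.364]
contact_force: [-0.5, 0.9, 3.8]
opening: 0.195
finger_force: 45.0
```

Request:
step_arm(motion=[{"dp":[0.4,0,0.3],"twist":[0,0,0],"hand":-1},{"dp":[0.4,0,0.3],"twist":[0,0,0],"hand":-1}])

```text
clock: 19.55
tool_pos: [0.5148, 0.3245, 0.1233]
eef_rot: [0.457, 0.783, -0.213, 0.364]
contact_force: [-0.5, 0.4, 3.7]
opening: 0.203
finger_force: 45.0
```

Request:
step_arm(motion=[{"dp":[0.3,0,0.3],"twist":[0,0,0],"hand":-1},{"dp":[0.3,0,0.3],"twist":[0,0,0],"hand":-1}])

```text
clock: 19.8
tool_pos: [0.5148, 0.3244, 0.1231]
eef_rot: [0.457, 0.783, -0.213, 0.364]
contact_force: [-0.4, -0.0, 6.1]
opening: 0.198
finger_force: 45.0
```

Request:
step_arm(motion=[{"dp":[0.3,0,0.3],"twist":[0,0,0],"hand":-1},{"dp":[0.3,0,0.3],"twist":[0,0,0],"hand":-1}])

```text
clock: 20.05
tool_pos: [0.5149, 0.3244, 0.1229]
eef_rot: [0.457, 0.783, -0.213, 0.364]
contact_force: [-1.3, 0.6, 6.3]
opening: 0.2
finger_force: 45.0
```

Request:
step_arm(motion=[{"dp":[0.3,0,0.3],"twist":[0,0,0],"hand":-1},{"dp":[0.3,0,0.3],"twist":[0,0,0],"hand":-1}])

```text
clock: 20.3
tool_pos: [0.515, 0.3243, 0.1228]
eef_rot: [0.457, 0.783, -0.213, 0.364]
contact_force: [-1.3, -0.3, 7.9]
opening: 0.2
finger_force: 45.0
```

Request:
step_arm(motion=[{"dp":[0,0,0],"twist":[0,0,0],"hand":-1},{"dp":[0,0,0],"twist":[0,0,0],"hand":-1},{"dp":[0,0,0],"twist":[0,0,0],"hand":-1},{"dp":[0,0,0],"twist":[0,0,0],"hand":-1},{"dp":[0,0,0],"twist":[0,0,0],"hand":-1}])

```text
clock: 20.92
tool_pos: [0.515, 0.3244, 0.1228]
eef_rot: [0.457, 0.783, -0.213, 0.364]
contact_force: [-0.6, 1.4, 7.2]
opening: 0.195
finger_force: 45.0
```

Request:
step_arm(motion=[{"dp":[0,0,0],"twist":[0,0,0],"hand":-1},{"dp":[0,0,0],"twist":[0,0,0],"hand":-1},{"dp":[0,0,0],"twist":[0,0,0],"hand":-1},{"dp":[0,0,0],"twist":[0,0,0],"hand":-1},{"dp":[0,0,0],"twist":[0,0,0],"hand":-1}])

```text
clock: 21.55
tool_pos: [0.515, 0.3243, 0.1228]
eef_rot: [0.457, 0.783, -0.213, 0.364]
contact_force: [-1.4, 0.3, 8.3]
opening: 0.199
finger_force: 45.0
```

Request:
step_arm(motion=[{"dp":[0,0,0],"twist":[0,0,0],"hand":-1},{"dp":[0,0,0],"twist":[0,0,0],"hand":-1},{"dp":[0,0,0],"twist":[0,0,0],"hand":-1},{"dp":[0,0,0],"twist":[0,0,0],"hand":-1},{"dp":[0,0,0],"twist":[0,0,0],"hand":-1}])

```text
clock: 22.18
tool_pos: [0.515, 0.3243, 0.1228]
eef_rot: [0.457, 0.783, -0.213, 0.364]
contact_force: [-1.4, 0.3, 8.0]
opening: 0.198
finger_force: 45.0
```

Request:
step_arm(motion=[{"dp":[0,0,0],"twist":[0,0,0],"hand":-1},{"dp":[0,0,0],"twist":[0,0,0],"hand":-1},{"dp":[0,0,0],"twist":[0,0,0],"hand":-1},{"dp":[0,0,0],"twist":[0,0,0],"hand":-1},{"dp":[0,0,0],"twist":[0,0,0],"hand":-1}])

```text
clock: 22.8
tool_pos: [0.515, 0.3243, 0.1228]
eef_rot: [0.457, 0.783, -0.213, 0.364]
contact_force: [-0.5, 0.3, 8.3]
opening: 0.196
finger_force: 45.0
```

Request:
step_arm(motion=[{"dp":[0,0,0],"twist":[0,0,0],"hand":-1},{"dp":[0,0,0],"twist":[0,0,0],"hand":-1},{"dp":[0,0,0],"twist":[0,0,0],"hand":-1},{"dp":[0,0,0],"twist":[0,0,0],"hand":-1},{"dp":[0,0,0],"twist":[0,0,0],"hand":-1}])

```text
clock: 23.42
tool_pos: [0.515, 0.3243, 0.1228]
eef_rot: [0.457, 0.783, -0.213, 0.364]
contact_force: [-1.7, 0.1, 7.9]
opening: 0.199
finger_force: 45.0
```

Request:
step_arm(motion=[{"dp":[0,0,0],"twist":[0,0,0],"hand":-1},{"dp":[0,0,0],"twist":[0,0,0],"hand":-1},{"dp":[0,0,0],"twist":[0,0,0],"hand":-1},{"dp":[0,0,0],"twist":[0,0,0],"hand":-1},{"dp":[0,0,0],"twist":[0,0,0],"hand":-1}])

```text
clock: 24.05
tool_pos: [0.515, 0.3243, 0.1228]
eef_rot: [0.457, 0.783, -0.213, 0.364]
contact_force: [-0.9, 1.8, 7.5]
opening: 0.201
finger_force: 45.0
```

```bash
python3 - <<'E'
from grip import *
log(); t,d=tipnow(); print(t,d); Rm=R.from_quat(r.get_state()["eef_rot"]).as_matrix(); print("up 10mm",(np.array([0,0,10])@Rm).round(2), Rm.round(3).tolist())
E
```

```text
t 24.05 [0.515  0.3243 0.1228] open 0.201 F [-0.9  1.8  7.5] ff 45.0 q [-0.87  1.07 -0.23  1.56  0.97  1.31 -1.18]
[0.52337641 0.3092521  0.01516999] [-9.23698068e-04 -3.57430205e-04 -9.99999510e-01]
up 10mm [-7.65 -0.01 -6.44] [[-0.317, 0.871, 0.375], [0.561, 0.491, -0.667], [-0.765, -0.001, -0.644]]
```

Request:
step_arm(motion=[{"dp":[-3.8,0,-3.2],"twist":[0,0,0],"hand":-1},{"dp":[-9.2,0,-7.7],"twist":[0,0,0],"hand":-1},{"dp":[-15.3,0,-12.9],"twist":[0,0,0],"hand":-1},{"dp":[-23,0,-19.3],"twist":[0,0,0],"hand":-1},{"dp":[-30.6,0,-25.8],"twist":[0,0,0],"hand":-1}])

```text
clock: 24.68
tool_pos: [0.5148, 0.3245, 0.1626]
eef_rot: [0.457, 0.783, -0.213, 0.363]
contact_force: [-0.7, -0.7, -0.4]
opening: 0.202
finger_force: 45.0
```

Request:
step_arm(motion=[{"dp":[-15,0,-13],"twist":[0,0,0],"hand":-1},{"dp":[-31,0,-26],"twist":[0,0,0],"hand":-1},{"dp":[-46,0,-39],"twist":[0,0,0],"hand":-1},{"dp":[-46,0,-39],"twist":[0,0,0],"hand":-1}])

```text
clock: 25.18
tool_pos: [0.5153, 0.3253, 0.2242]
eef_rot: [0.458, 0.783, -0.211, 0.364]
contact_force: [0.2, 0.3, -1.1]
opening: 0.199
finger_force: 45.0
```

```bash
python3 - <<'E'
from grip import *
log(); print(tipnow())
# lay-down: reverse of grasp, same place
a=np.radians(40); h=ang(119.5); d=np.cos(a)*np.array([0,0,-1])+np.sin(a)*h; Rt=tool(d,-np.cross([0,0,1],h)); p=np.array([.4939,-.0369,.0283])
rel(p+[0,0,.1],Rt); rel(p+[0,0,.19],Rt)
s=snap("side"); c,w=redness(s,(278,270,302,290)); print("ring",c,w.sum())
E
```

```text
t 25.18 [0.5153 0.3253 0.2242] open 0.199 F [ 0.2  0.3 -1.1] ff 45.0 q [-0.86  0.92 -0.25  1.55  0.92  1.41 -1.06]
(array([0.5238422 , 0.3106163 , 0.11660667]), array([ 1.98257556e-04,  3.59014141e-03, -9.99993536e-01]))
dp [-124.2, -196.7, 294.5] twist [0.002, 1.5664, -0.0021]
dp [-192.8, -196.5, 236.4] twist [0.002, 1.5664, -0.0021]
ring [287.65894737 279.45052632] 475.0
```

Request:
step_arm(motion=[{"dp":[-19,-20,24],"twist":[0,0.12,0],"hand":-1},{"dp":[-45,-46,55],"twist":[0,0.28,0],"hand":-1},{"dp":[-70,-72,86],"twist":[0,0.44,0],"hand":-1},{"dp":[-96,-98,118],"twist":[0,0.6,0],"hand":-1},{"dp":[-120,-124,148],"twist":[0,0.77,0],"hand":-1}])

```text
clock: 25.85
tool_pos: [0.5001, 0.0997, 0.2182]
eef_rot: [0.504, 0.862, -0.03, 0.047]
contact_force: [1.1, -0.3, -1.7]
opening: 0.192
finger_force: 45.0
```

```bash
cat > lay.py <<'E'
from grip import *
log(); print(tipnow())
a=np.radians(40); h=ang(119.5); d=np.cos(a)*np.array([0,0,-1])+np.sin(a)*h; Rt=tool(d,-np.cross([0,0,1],h)); p=np.array([.4939,-.0369,.0283])
for z in (.06,.01,.001): rel(p+[0,0,z],Rt)
E
python3 lay.py
```

```text
t 25.85 [0.5001 0.0997 0.2182] open 0.192 F [ 1.1 -0.3 -1.7] ff 45.0 q [-0.    0.65 -0.57  1.97  0.69  0.73 -0.51]
(array([0.4694598 , 0.15319947, 0.12838108]), array([-0.34153033,  0.59900798, -0.7242558 ]))
dp [-100.9, -71.9, 142.2] twist [-0.004, 0.8085, -0.0027]
dp [-95.4, -71.7, 191.9] twist [-0.004, 0.8085, -0.0027]
dp [-94.4, -71.6, 200.9] twist [-0.004, 0.8085, -0.0027]
```

Request:
step_arm(motion=[{"dp":[-25,-18,0],"twist":[0,0.16,0],"hand":-1},{"dp":[-50,-36,10],"twist":[0,0.32,0],"hand":-1},{"dp":[-75,-54,30],"twist":[0,0.48,0],"hand":-1},{"dp":[-90,-65,60],"twist":[0,0.63,0],"hand":-1},{"dp":[-95,-68,100],"twist":[0,0.77,0],"hand":-1}])

```text
clock: 26.48
tool_pos: [0.4935, -0.0268, 0.1287]
eef_rot: [0.48, 0.816, 0.162, -0.28]
contact_force: [1.3, 0.6, -0.6]
opening: 0.201
finger_force: 45.0
```

```bash
python3 lay.py
```

```text
t 26.48 [ 0.4935 -0.0268  0.1287] open 0.201 F [ 1.3  0.6 -0.6] ff 45.0 q [ 0.71  1.12 -0.93  1.7   0.3   0.99  0.31]
(array([0.44138617, 0.06642766, 0.10708889]), array([-0.48691145,  0.87251201, -0.04049721]))
dp [-31.9, -4.4, 26.4] twist [0.0007, 0.0391, -0.0072]
dp [-62.5, -4.2, 66.0] twist [0.0007, 0.0391, -0.0072]
dp [-68.0, -4.2, 73.1] twist [0.0007, 0.0391, -0.0072]
```

Request:
step_arm(motion=[{"dp":[-20,-3,18],"twist":[0,0.03,0],"hand":-1},{"dp":[-40,-3,38],"twist":[0,0.03,0],"hand":-1},{"dp":[-55,-3,55],"twist":[0,0.03,0],"hand":-1},{"dp":[-58,-3,60],"twist":[0,0.03,0],"hand":-1},{"dp":[-58,-3,60],"twist":[0,0.03,0],"hand":-1}])

```text
clock: 27.1
tool_pos: [0.4945, -0.0333, 0.0475]
eef_rot: [0.475, 0.813, 0.168, -0.292]
contact_force: [-0.2, -0.5, -0.2]
opening: 0.199
finger_force: 45.0
```

```bash
python3 lay.py
```

```text
t 27.1 [ 0.4945 -0.0333  0.0475] open 0.199 F [-0.2 -0.5 -0.2] ff 45.0 q [ 0.7   1.25 -0.87  1.66  0.36  0.94  0.35]
(array([0.44164125, 0.0601036 , 0.02880972]), array([-0.49192764,  0.87053706, -0.0131309 ]))
dp [23.7, -2.5, -33.3] twist [-0.003, 0.0117, -0.0032]
dp [-8.0, -2.3, 5.3] twist [-0.003, 0.0117, -0.0032]
dp [-13.7, -2.2, 12.3] twist [-0.003, 0.0117, -0.0032]
```

Then the last 18 mm: level the pin and lower it to a light touch.

Request:
step_arm(motion=[{"dp":[-4,-1,3],"twist":[0,0.011,0],"hand":-1},{"dp":[-9,-2,7],"twist":[0,0.011,0],"hand":-1},{"dp":[-12,-2,10],"twist":[0,0.011,0],"hand":-1},{"dp":[-12,-2,10.5],"twist":[0,0.011,0],"hand":-1},{"dp":[-12,-2,10.5],"twist":[0,0.011,0],"hand":-1}])

```text
clock: 27.72
tool_pos: [0.4941, -0.037, 0.0315]
eef_rot: [0.475, 0.811, 0.17, -0.296]
contact_force: [-0.5, 1.3, -0.1]
opening: 0.196
finger_force: 45.0
```

```bash
python3 lay.py
```

```text
t 27.73 [ 0.4941 -0.037   0.0315] open 0.196 F [-0.5  1.3 -0.1] ff 45.0 q [ 0.7   1.28 -0.87  1.65  0.37  0.94  0.36]
(array([0.44116833, 0.05665038, 0.014011  ]), array([-0.49132313,  0.87097438, -0.00228177]))
dp [36.6, -0.4, -43.4] twist [-0.0026, 0.0009, -0.0038]
dp [4.5, -0.1, -5.1] twist [-0.0026, 0.0009, -0.0038]
dp [-1.3, -0.1, 1.8] twist [-0.0026, 0.0009, -0.0038]
```

Request:
step_arm(motion=[{"dp":[-0.9,0,1.1],"twist":[0,0,0],"hand":-1},{"dp":[-1.6,0,1.9],"twist":[0,0,0],"hand":-1},{"dp":[-1.6,0,1.9],"twist":[0,0,0],"hand":-1}])

```text
clock: 28.1
tool_pos: [0.494, -0.0372, 0.0288]
eef_rot: [0.475, 0.811, 0.17, -0.296]
contact_force: [0.7, -0.0, 0.1]
opening: 0.197
finger_force: 45.0
```

Request:
step_arm(motion=[{"dp":[-0.4,0,0.5],"twist":[0,0,0],"hand":-1},{"dp":[-0.4,0,0.5],"twist":[0,0,0],"hand":-1}])

```text
clock: 28.35
tool_pos: [0.4941, -0.0372, 0.0284]
eef_rot: [0.475, 0.811, 0.17, -0.296]
contact_force: [0.5, -0.2, -0.2]
opening: 0.2
finger_force: 45.0
```

Next I'll touch down, open and back straight off.

Request:
step_arm(motion=[{"dp":[-0.4,0,0.5],"twist":[0,0,0],"hand":-1},{"dp":[-0.4,0,0.5],"twist":[0,0,0],"hand":-0.55},{"dp":[-0.4,0,0.5],"twist":[0,0,0],"hand":-0.3},{"dp":[-0.4,0,0.5],"twist":[0,0,0],"hand":0},{"dp":[-0.4,0,0.5],"twist":[0,0,0],"hand":0}])

```text
clock: 28.98
tool_pos: [0.494, -0.0371, 0.0275]
eef_rot: [0.475, 0.811, 0.17, -0.296]
contact_force: [-0.7, 0.2, -0.2]
opening: 0.502
finger_force: 0.0
```

Request:
step_arm(motion=[{"dp":[0,0,-20],"twist":[0,0,0],"hand":0},{"dp":[0,0,-50],"twist":[0,0,0],"hand":0},{"dp":[0,0,-90],"twist":[0,0,0],"hand":0},{"dp":[0,0,-130],"twist":[0,0,0],"hand":0},{"dp":[0,0,-150],"twist":[0,0,0],"hand":0}])

```text
clock: 29.6
tool_pos: [0.543, -0.122, 0.1442]
eef_rot: [0.475, 0.811, 0.171, -0.295]
contact_force: [0.5, 0.8, 0.2]
opening: 0.499
finger_force: 0.0
```

Request:
step_arm(motion=[{"dp":[0,0,0],"twist":[0,0,0],"hand":0},{"dp":[0,0,0],"twist":[0,0,0],"hand":0},{"dp":[0,0,0],"twist":[0,0,0],"hand":0}])

```text
clock: 29.98
tool_pos: [0.5409, -0.12, 0.1418]
eef_rot: [0.474, 0.811, 0.17, -0.297]
contact_force: [0.4, 0.6, -0.2]
opening: 0.501
finger_force: 0.0
```

```bash
python3 - <<'E'
from h import *
log()
s=pinfit("top",[.4845,-.022,.02]); print("ring top",redness(s,(234,210,249,225))[0]); im=s
v,u=np.mgrid[140:260,190:470]; P=pix2w(s,np.c_[u.ravel(),v.ravel()])
for nm,z0,z1,y0,y1 in [("router",.030,.046,.15,.42),("bin",.05,.066,-.46,-.15)]:
    Q=P[(P[:,2]>z0)&(P[:,2]<z1)&(P[:,1]>y0)&(P[:,1]<y1)&(P[:,0]<.72)]; print(nm,len(Q),cv2.minAreaRect(Q[:,:2].astype(np.float32)*1000))
s=pinfit("side",[.4845,-.022,.02]); print("ring side",redness(s,(278,270,302,290))[0])
save(im,"end.png",(180,130,480,290),2.6)
E
```

```text
t 29.98 [ 0.5409 -0.12    0.1418] open 0.501 F [ 0.4  0.6 -0.2] ff 0.0 q [ 0.77  1.18 -0.92  1.4   0.28  1.29  0.45]
top 88 mean [ 0.4878 -0.0232] mid [ 0.4877 -0.023 ] len 0.0683 ang 119.2 z 0.0176
ring top [240.85978836 217.8015873 ]
router 2469 ((602.5703735351562, 268.8364562988281), (234.87074279785156, 210.9705047607422), 3.7302448749542236)
bin 213 ((575.7214965820312, -307.8929443359375), (239.53756713867188, 152.1646270751953), 64.97931671142578)
side 74 mean [ 0.4866 -0.019 ] mid [ 0.4856 -0.0171] len 0.0759 ang 118.1 z 0.0214
ring side [287.90748899 279.21806167]
```

View pics/end.png

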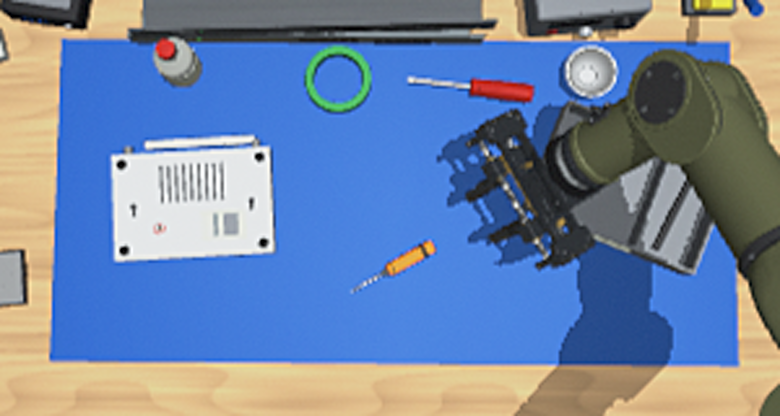

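The final view shows the pin flat on the mat at (400,262). The router ring at (160,228) is unmoved and the robot touches nothing.

```bash
python3 -c "
from plant import r
print(r.finish_job())"
```

```text
the job is handed in; nothing more can be done
None
```

I pressed the router's reset button to its stop with about 8 N and held it for nearly 4 s, then drew the pin out, laid it flat on the mat and handed the job in at about 30 s. The router's ring measured unmoved afterwards, nothing else in the last picture looked disturbed, and the hand-in reported no verdict.

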